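Show the blue glaze test tile to the inspection camera

ROBOT

A 6-joint arm with a two-finger parallel gripper is mounted at the origin on the work surface; the furniture and walls round the work are solid. World frame = base frame: x ahead of the robot, y to its left, z up, the work surface at z = 0. Lengths are in m, angles in degrees, forces in N, time in s.
With the tool pointing down it reaches from about 0.275 to 0.725 m from the base axis. Payload 15.9 kg.
Tool frame: the origin (TCP) lies midway between the tips of the shut fingers; the grasp point (between the pads) lies 19 mm behind it; z points along the fingers, y is the direction in which the jaws open and shut (so a half turn about z gives the same grasp; the last joint's range is limited). The gripper opens to 85 mm and grips with 20 to 120 N. Pads are 22 mm wide; open, the fingers measure 114 mm over their backs; the gripper's body (76 mm by 85 mm) begins 54 mm behind the grasp point. The pads swing forward as they close: fully open they stand 13 mm farther back than shut.
Start: joints at [-65.432, 12.198, -1.971, 75.831, 0, 90], TCP at [0.208, -0.455, 0.231] pointing down, gripper open.
Joint ranges: [-170.91, 170.91], [-42.67, 98.43], [-65.05, 77.54], [-120.47, 116.71], [-90, 82.35], [-180, 180]. Speed limits (degrees/s): [108.29, 108.29, 136.94, 147.25, 180, 180].

INTERFACE

Orientations are given as [roll, pitch, yaw] about the fixed x, y, z axes, in that order (R = Rz(yaw) Ry(pitch) Rx(roll)).
In Python, from plant import arm gives the robot as it stands. The module is installed in compiled form; this text tells all that it offers.
- The arm moves only by the tool carry_out, never from a script. Its argument "series" is a list of rows, each a list of 7 numbers: the shift along the tool's x, y, z in cm, then the turn, a rotation vector about the tool's x, y, z in degrees, then the finger opening in cm, from 0 to 8.54. A call has 1 to 5 rows; each row is the pose to reach, as a shift and turn from the pose commanded when the call began, along the tool's axes at that moment; what a row does not reach only later rows make up. A row lasts 1/8 s, in which the tool goes at most 62.5 mm and 10.7 degrees, less where a joint would pass 70% of its speed; a pose out of reach is approached as far as the arm can. A call with a gripper value outside its range is refused whole. The fingers move at their own pace and stop on an object; "squeeze" is the grip in N (left out, the last holds). Time passes only in rows, so rows that repeat a pose let the fingers close. It gives the time, the measured TCP pose, the force and the opening at its end, in the units of the state.
- arm.state(): the state, without advancing time (a new reading comes with each control period).
- arm.get_image(name): name is "scene" or "side" or "wrist"; returns a dict with "image" (420x560x3 uint8, blue, green, red), "range_z" (420x560 float32, m along the optical axis (not along the pixel's ray), 0 where there is no reading), "fx", "fy", "cx", "cy" (pixels), "eye" and "rotation" of the camera in the world; the wrist camera has in their place "tool_from_camera" (4x4, takes a point from camera to tool coordinates, whose origin is the TCP and whose axes are the flange's). Camera axes: x right, y down, z forward; pixel columns grow to the right and rows downward; lengths in m; the calibration is good to about 2 mm. The wrist camera is an equidistant fisheye: a pixel r from the principal point sees the ray r / f radians off the axis. A picture is of the moment at which its call begins: read the wrist's pose just before it.
- arm.sign_off(): hands the job in, once; it reports no verdict.
The state is a dict: "clock": time; "joint_positions": joint angles; "dq": joint speeds; "joint_torque": joint torques, N m; "position": TCP position; "ee_rot": TCP orientation; "wrist_force": force on the tool from outside, world axes, zero at the start; "wrist_torque": the same for the moment, N m; "grip_width": finger opening in m.
Only numpy, scipy, OpenCV 4.12 (cv2) and the standard library are available. Lean on these libraries where they do the work, as an engineer would, in place of code of your own. Each camera call takes 0.05 s, during which the arm holds its last target.

TASK

Swing the inspection camera's dust shutter fully aside by the lever with the red knob, then draw the blue glaze test tile out of the plywood rack without a finger touching its glazed face. Hold it up for the camera, in the air in front of the lens: blue face to the lens and square to it, glazed end up, the middle of the blue on the lens axis, 12 cm from the lens. Finish while still holding it there, quite still; leave the other two tiles, the two black-lidded jars, the white label roll and the black-capped marker where they are.

Things in the scene. Friction and masses are not known exactly. Their poses are not given: they have to be found in the camera images.
- tile_blue: ceramic glaze test tile, 72 x 48 x 9 mm, 35 g: blue glaze on 50 mm of one face, the other 22 mm bare and standing in the slot. Origin at the centre of the bare back face; x along the 72 mm towards the glazed end, y along the 48 mm, z out of the glazed face (at z = 9 mm). In the rack it stands on its bare end and leans back 18 degrees, x up, z to the rack's front and up. Its two long edges, 48 mm apart, are the place to grip it, close to the top, the fingers along its slope
- tile_brown: the same kind of tile with a brown glaze, standing in another of the rack's slots; same size and axes as tile_blue; leave it there
- tile_green: the same kind of tile with a green glaze, standing in another of the rack's slots; same size and axes as tile_blue; leave it there
- blue_glaze (a point): middle of the blue glaze, on its surface: 10 mm in x and 9 mm in z from tile_blue's origin
- rack: plywood tile rack, 186 x 84 mm, fixed to the bench; origin under its centre, x from front to rear, z up. Three slots one behind the other, 52 mm apart in x, which tile is in which varies. Each is 52 mm wide and 10.5 mm thick, leans back 18 degrees, and its front lip covers the lowest 16 mm of the tile, its back slat 34 mm; the side rails are 64 mm over all and 35 mm high; the tiles' tops stand 84 mm above the bench. Pull a tile out along its slope
- camera_head: inspection camera on its stand, ribbed metal body with a white ring light of 62 mm diameter round the lens, looking 20 degrees downwards. Origin at the centre of the lens front; the lens looks along -x (x points back into the camera), y is level, z is up in the camera's picture. Body and ring reach 32 mm from the axis and 99 mm back
- focus (a point): the point on the lens axis 120 mm in front of the lens (x = -120 mm of camera_head), where the middle of the glaze belongs; same axes as camera_head
- shutter (a joint): black dust shutter disc (42 mm) that hangs before the lens from a pivot 31 mm above the lens axis (camera_head z), turning about the lens axis direction. A lever of 6 mm rod stands up from the same pivot. Value 0 = shut, lever along camera_head z; it grows as the knob goes over to camera_head's -y side and the disc to +y; stop at 1.35 rad = fully aside. Starts at 0 to 0.25; friction of about 1 N at the knob, stays where it is left
- shutter_knob (a point): centre of the red ball (15 mm) at the lever's end, 44 mm from the pivot and 7.5 mm in front of the lens front plane; it can be pushed sideways from above with closed fingers along its arc
- stand: foot of the camera stand, grey plate 150 x 110 x 17 mm, fixed to the bench; origin under its centre, the camera looks to its -x. An upright post of 18 mm, 287 mm high, at x = +55 mm; the lens is at x = -55 mm, 225 mm above the bench
- jar_cobalt: blue glaze jar with black lid, 61 mm wide, 75 mm high, near the bag sealer's handle; origin under its centre; bystander
- jar_celadon: pale green glaze jar with black lid, 65 mm wide, 62 mm high, near the green tin; origin under its centre; bystander
- label_roll: white label roll, 60 mm wide, 26 mm high, lying flat; origin under its centre; bystander
- marker_black: white felt marker with black cap, 131 x 17 x 18 mm, lying along its y; origin under its centre; bystander
Not all that is in view belongs to the job. There is more than one size of the tile_blue; the job needs the larger.

How it is judged:
By the outcome, as a careful person would: the job done as asked, in the order asked, and still so for the second after the job is handed in, while the arm keeps its last pose, push and grip.
It also fails if it takes over 58 s, if anything falls off the work surface, if the arm or the gripper's body presses on something with over 40 N, if the wrist force passes 120 N, or if a joint passes its speed limit or range.

## Working session

There is one attempt and no reset: what is moved stays moved. The work goes in short steps, Python scripts to look and compute and a tool call to move; the robot and the scene stay as the last step left them, time stands still between calls to the robot, and variables do not carry over. Pictures are saved under pics/ and viewed, and the job is handed in when it is done.

Besides the shell and the picture viewer there is one more tool, called after "Emit:" as name(argument=value, ...), one argument or row to a line, values as JSON. carry_out: Moves the arm, as the interface text tells. Its arguments: {"type":"object","properties":{"series":{"type":"array","items":{"type":"array","items":{"type":"number"}}},"squeeze":{"type":"number"}},"required":["series"]}

```bash
mkdir -p pics; cat > h.py <<'E'
import numpy as np, cv2
from plant import arm
def snap(n,tag):
    d=arm.get_image(n); cv2.imwrite(f'pics/{tag}.png',d['image']); np.savez(f'{tag}.npz',**{k:v for k,v in d.items() if not isinstance(v,str)}); return d
def load(tag): return dict(np.load(f'{tag}.npz'))
def pt(d,u,v,r=1):
    p=d['range_z'][v-r:v+r+1,u-r:u+r+1]; p=p[p>0]
    z=np.median(p) if len(p) else np.nan
    c=np.array([(u-d['cx'])/d['fx']*z,(v-d['cy'])/d['fy']*z,z]); return d['rotation']@c+d['eye']
def cloud(d):
    v,u=np.mgrid[0:420,0:560]; z=d['range_z']
    c=np.stack([(u-d['cx'])/d['fx']*z,(v-d['cy'])/d['fy']*z,z],-1)
    w=c@d['rotation'].T+d['eye']; w[z<=0]=np.nan; return w
E
python3 - <<'E'
from h import *
s=arm.state(); print(s)
for n in ['scene','side','wrist']:
    d=snap(n,n+'0')
    print(n,{k:(np.round(v,3).tolist() if not isinstance(v,str) else v) for k,v in d.items() if k not in('image','range_z')})
E
```

```text
{'clock': 0.0, 'joint_positions': array([-6.54304482e+01,  1.22254281e+01, -2.00765211e+00,  7.58293289e+01,
        7.82661311e-04,  9.00008136e+01]), 'dq': array([-0.0453904 , -0.04239534, -0.06317899,  0.00207539,  0.09661766,
       -0.08247834]), 'joint_torque': array([ 2.91092212e-03, -6.86169720e+01,  4.87114978e+01,  1.77861558e-02,
        3.23542827e-04, -7.00818390e-06]), 'position': array([ 0.20776984, -0.45443623,  0.23081477]), 'ee_rot': array([-1.79937591e+02, -7.81774599e-04,  2.45687373e+01]), 'wrist_force': array([-0.30083203, -0.33281984,  0.01388265]), 'wrist_torque': array([0.03492808, 0.00896701, 0.05316161]), 'grip_width': 0.08503650595082798}
scene {'fx': 535.838, 'fy': 535.838, 'cx': 272.899, 'cy': 205.026, 'eye': [-0.372, -0.848, 1.291], 'rotation': [-134.959, 0.053, -48.868]}
side {'fx': 451.274, 'fy': 451.274, 'cx': 276.516, 'cy': 214.177, 'eye': [0.017, -0.917, 0.649], 'rotation': [-116.776, 0.133, -31.006]}
wrist {'fx': 325.192, 'fy': 325.192, 'cx': 280.176, 'cy': 211.929, 'tool_from_camera': [[0.001, -0.964, -0.265, 0.068], [1.0, 0.001, -0.0, 0.001], [0.001, -0.265, 0.964, -0.143], [0.0, 0.0, 0.0, 1.0]]}
```

```bash
sed -i "s/^def load.*/from scipy.spatial.transform import Rotation as Ro\ndef load(tag):\n    d=dict(np.load(f'{tag}.npz')); return d/; s/d=arm.get_image(n);/d=dict(arm.get_image(n));\n    if 'rotation' in d: d['rotation']=Ro.from_euler('xyz',d['rotation'],degrees=True).as_matrix()\n    /" h.py; cat h.py | head -12; python3 - <<'E'
from h import *
for n in ['scene','side','wrist']: snap(n,n+'0')
d=load('scene0'); w=cloud(d); print(np.nanmedian(w[...,2]), w[400,280])
E
```

```text
import numpy as np, cv2
from plant import arm
def snap(n,tag):
    d=dict(arm.get_image(n));
    if 'rotation' in d: d['rotation']=Ro.from_euler('xyz',d['rotation'],degrees=True).as_matrix()
     cv2.imwrite(f'pics/{tag}.png',d['image']); np.savez(f'{tag}.npz',**{k:v for k,v in d.items() if not isinstance(v,str)}); return d
from scipy.spatial.transform import Rotation as Ro
def load(tag):
    d=dict(np.load(f'{tag}.npz')); return d
def pt(d,u,v,r=1):
    p=d['range_z'][v-r:v+r+1,u-r:u+r+1]; p=p[p>0]
    z=np.median(p) if len(p) else np.nanTraceback (most recent call last):
  File "<stdin>", line 1, in <module>
  File "h.py", line 6
    cv2.imwrite(f'pics/{tag}.png',d['image']); np.savez(f'{tag}.npz',**{k:v for k,v in d.items() if not isinstance(v,str)}); return d
IndentationError: unexpected indent
```

View pics/scene0.png

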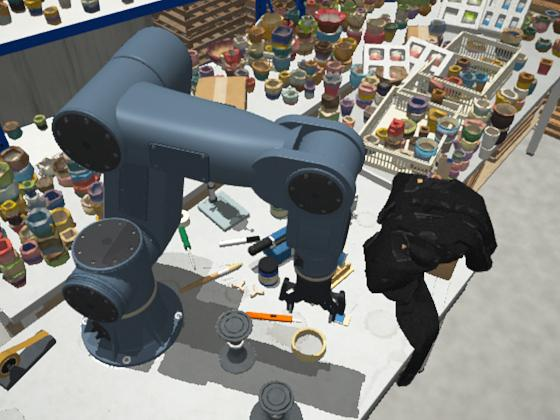

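View pics/side0.png

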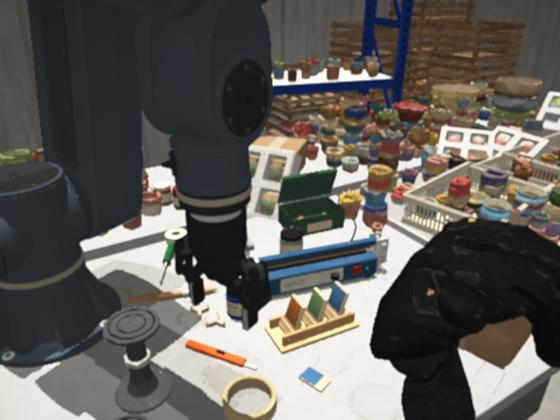

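View pics/wrist0.png

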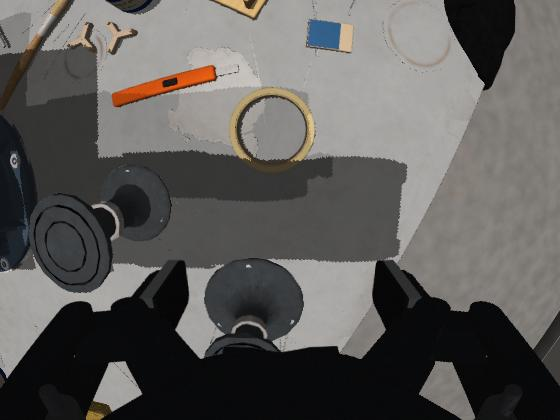

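```bash
sed -i "s/^     cv2/    cv2/" h.py; python3 - <<'E'
from h import *
for n in ['scene','side','wrist']: snap(n,n+'0')
d=load('scene0'); w=cloud(d); print(np.nanmedian(w[...,2]))
for p in [(222,195),(240,220),(200,205),(210,190)]: print(p,np.round(pt(d,*p),3))
cv2.imwrite('pics/c1.png',cv2.resize(d['image'][150:330,150:400],None,fx=3,fy=3))
d=load('side0')
for p in [(288,315),(313,305),(337,300),(314,377),(290,340),(310,350),(175,238),(376,250)]: print(p,np.round(pt(d,*p),3))
cv2.imwrite('pics/c2.png',cv2.resize(d['image'][220:400,150:400],None,fx=3,fy=3))
E
```

```text
0.02177271698998262
(222, 195) [0.513 0.159 0.014]
(240, 220) [0.474 0.037 0.004]
(200, 205) [0.43  0.182 0.012]
(210, 190) [0.465 0.162 0.07 ]
(288, 315) [ 0.415 -0.298  0.046]
(313, 305) [ 0.47  -0.309  0.056]
(337, 300) [ 0.522 -0.322  0.057]
(314, 377) [ 0.388 -0.431  0.007]
(290, 340) [ 0.395 -0.339  0.02 ]
(310, 350) [ 0.425 -0.365  0.   ]
(175, 238) [0.336 0.164 0.025]
(376, 250) [ 0.723 -0.22   0.064]
```

View pics/c1.png

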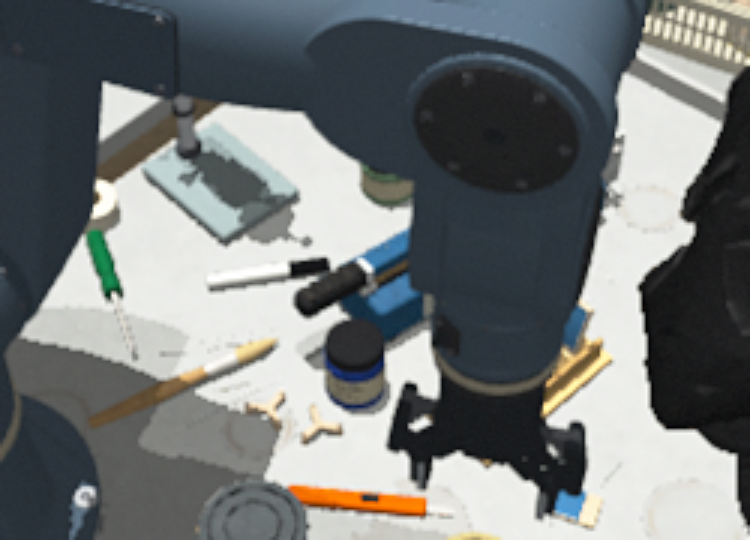

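View pics/c2.png

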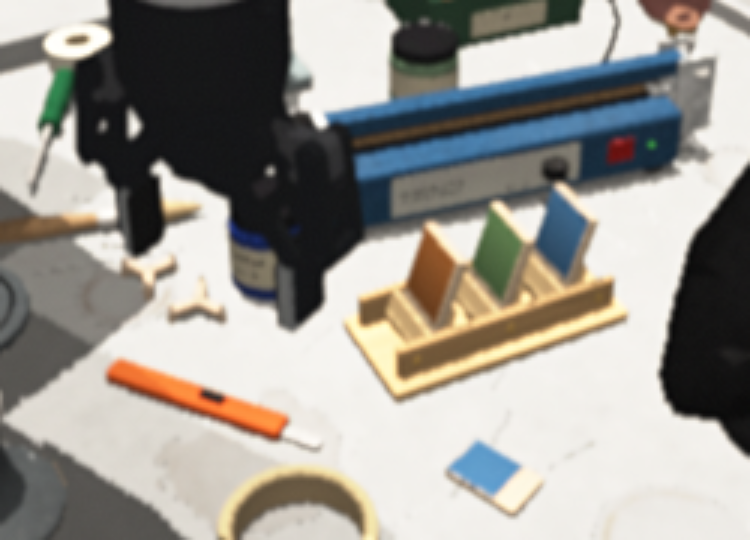

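```bash
cat >> h.py <<'E'
def ray(d,u,v,h):
    r=d['rotation']@np.array([(u-d['cx'])/d['fx'],(v-d['cy'])/d['fy'],1]); e=d['eye']; return e+r*(h-e[2])/r[2]
E
python3 - <<'E'
from h import *
d=load('scene0'); w=cloud(d)
for c in [(145,175),(215,125),(298,195),(228,232)]: print(np.round(ray(d,150+c[0]/3,150+c[1]/3,.017),4))
m=(abs(w[...,2]-.017)<.006)&(w[...,1]>.03)&(w[...,1]<.3)&(w[...,0]>.3)&(w[...,0]<.6)
m=m.astype(np.uint8); n,l,s,c=cv2.connectedComponentsWithStats(m)
i=1+np.argmax(s[1:,4]); P=w[l==i][:,:2].astype(np.float32); print(s[i],c[i]); print(cv2.minAreaRect(P))
cv2.imwrite('pics/m.png',(l==i).astype(np.uint8)*255)
d=load('side0'); w=cloud(d)
# tiles: colour masks
hsv=cv2.cvtColor(d['image'],cv2.COLOR_BGR2HSV)
roi=(w[...,0]>.36)&(w[...,0]<.58)&(w[...,1]<-.24)&(w[...,1]>-.40)&(w[...,2]>.02)&(w[...,2]<.1)
for n,lo,hi in [('blue',(95,90,40),(125,255,255)),('green',(40,50,30),(85,255,255)),('brown',(3,110,40),(14,255,255))]:
    k=(cv2.inRange(hsv,lo,hi)>0)&roi
    P=w[k]; c=P.mean(0); u,s_,vt=np.linalg.svd(P-c); print(n,k.sum(),c.round(4),vt.round(3).tolist(),(s_/np.sqrt(len(P))).round(4), P.min(0).round(3),P.max(0).round(3))
# rack wood
k=(cv2.inRange(hsv,(15,40,80),(30,255,255))>0)&(w[...,0]>.36)&(w[...,0]<.6)&(w[...,1]<-.2)&(w[...,1]>-.40)&(w[...,2]>-.005)&(w[...,2]<.05)
print(k.sum(), cv2.minAreaRect(w[k][:,:2].astype(np.float32)))
E
```

```text
[0.4126 0.1704 0.017 ]
[0.5213 0.169  0.017 ]
[0.502  0.0207 0.017 ]
[0.4119 0.0398 0.017 ]
[197 191  52  39 777] [222.53024453 210.45945946]
((0.4621093273162842, 0.10694184899330139), (0.1518888771533966, 0.1132296472787857), 82.80940246582031)
blue 247 [ 0.5233 -0.3185  0.062 ] [[-0.318, -0.112, -0.941], [0.053, 0.989, -0.135], [-0.947, 0.093, 0.309]] [0.0128 0.0113 0.0011] [ 0.513 -0.34   0.04 ] [ 0.532 -0.296  0.083]
green 252 [ 0.4712 -0.3143  0.0618] [[-0.33, -0.171, -0.928], [-0.028, -0.981, 0.191], [-0.943, 0.089, 0.319]] [0.0129 0.0115 0.001 ] [ 0.462 -0.335  0.038] [ 0.48  -0.292  0.083]
brown 278 [ 0.4192 -0.3112  0.0618] [[-0.306, 0.054, -0.951], [-0.097, -0.995, -0.025], [-0.947, 0.084, 0.309]] [0.0138 0.0122 0.0009] [ 0.41  -0.332  0.038] [ 0.428 -0.289  0.084]
2413 ((0.4818647503852844, -0.2775613069534302), (0.16285522282123566, 0.2152879387140274), 85.02696228027344)
```

View pics/m.png

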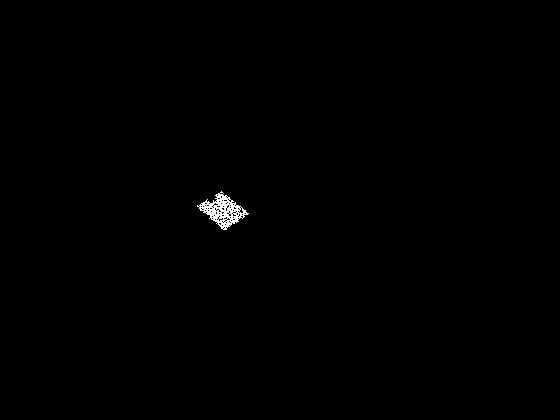

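Emit:
carry_out(
  series=[
    [3, -0.9, -2.5, 0, 0, 9.5, 0],
    [6.5, -1.9, -5, 0, 0, 19, 0],
    [10, -3, -7, 0, 0, 28.5, 0],
    [14, -4.2, -8, 0, 0, 38, 0],
    [18, -5.3, -9, 0, 0, 47.5, 0],
  ],
  squeeze=30,
)

```text
clock: 0.92
position: [0.3504, -0.3307, 0.3218]
ee_rot: [180.0, -0.0, -23.3]
wrist_force: [-0.0, -0.3, -0.3]
grip_width: -0.0002
```

Emit:
carry_out(
  series=[
    [2, -3.5, -1, 0, 0, 9.5, 0],
    [4, -7, -2, 0, 0, 19, 0],
    [6, -11, -3, 0, 0, 28.5, 0],
    [8, -15, -4, 0, 0, 38, 0],
    [8.7, -17.8, -4, 0, 0, 47.5, 0],
  ],
)

```text
clock: 1.55
position: [0.3395, -0.3499, 0.3569]
ee_rot: [-172.6, 0.8, -50.6]
wrist_force: [-0.5, -0.3, 0.0]
grip_width: -0.0003
```

Emit:
carry_out(
  series=[
    [0, 0, 0, 0, 0, 9.5, 0],
    [0, 0, 0, 0, 0, 19, 0],
    [0, 0, 0, 0, 0, 25, 0],
    [0, 0, 0, 0, 0, 25, 0],
  ],
)

```text
clock: 2.05
position: [0.2254, -0.397, 0.3569]
ee_rot: [-168.7, 4.2, -68.1]
wrist_force: [1.0, -0.3, 0.3]
grip_width: -0.0
```

```bash
python3 - <<'E'
from h import *
s=arm.state(); print({k:np.round(v,3) for k,v in s.items()})
np.save('p1.npy',np.r_[s['position'],s['ee_rot']])
for n in ['wrist','scene','side']: snap(n,n+'1')
E
```

```text
{'clock': np.float64(2.05), 'joint_positions': array([-68.196,  11.395,  14.127,  96.955,  11.292, 179.944]), 'dq': array([-22.086,  -6.8  ,  -7.142,  -0.195,  -6.474,  -0.1  ]), 'joint_torque': array([  4.493, -63.541,  47.371,   1.362,   1.595,   0.   ]), 'position': array([ 0.225, -0.397,  0.357]), 'ee_rot': array([-168.704,    4.211,  -68.14 ]), 'wrist_force': array([ 1.032, -0.286,  0.281]), 'wrist_torque': array([-0.154,  0.149,  0.01 ]), 'grip_width': np.float64(-0.0)}
```

View pics/wrist1.png

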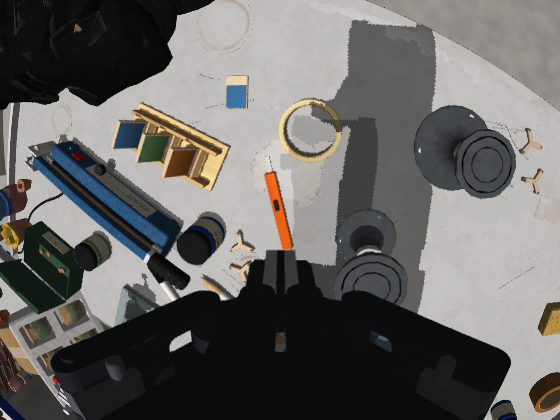

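View pics/side1.png

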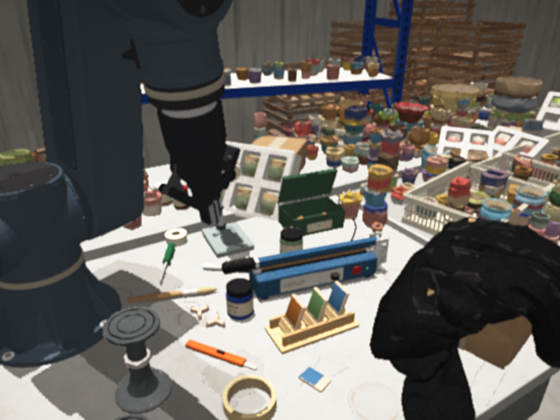

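View pics/scene1.png

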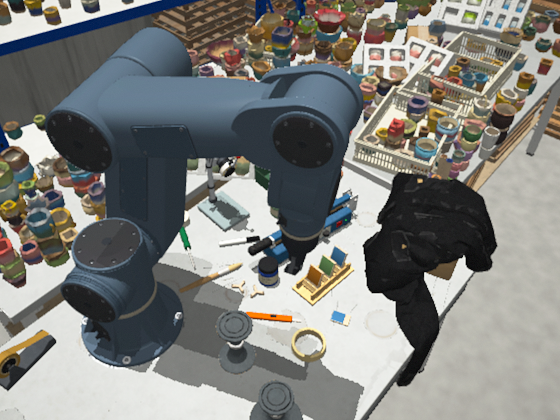

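Emit:
carry_out(
  series=[
    [0, 0, 0, 0, 0, 0, 0],
  ],
)

```text
clock: 2.33
position: [0.2271, -0.3964, 0.3572]
ee_rot: [-168.7, 4.2, -67.9]
wrist_force: [-0.4, 0.3, 0.7]
grip_width: 0.0001
```

```bash
cat >> h.py <<'E'
def rel(tp,tR,s=None,pose=None):
    """shift (cm) & rotvec (deg) from current measured pose to target pos/R"""
    s=s or arm.state(); p=np.array(s['position']); R=Ro.from_euler('xyz',s['ee_rot'],degrees=True).as_matrix()
    if pose is not None: p,R=pose
    return np.round(R.T@(np.array(tp)-p)*100,2), np.round(Ro.from_matrix(R.T@tR).as_rotvec(degrees=True),2)
E
python3 - <<'E'
from h import *
s=arm.state(); print(s['clock'],s['position'],s['ee_rot'],s['dq'].round(2),s['joint_positions'].round(2))
print(rel([.5,-.2,.36],Ro.from_euler('xyz',[180,0,83],degrees=True).as_matrix()))
d=load('side1'); cv2.imwrite('pics/s1c.png',cv2.resize(d['image'][160:300,150:330],None,fx=4,fy=4))
d=load('scene1'); cv2.imwrite('pics/s1d.png',cv2.resize(d['image'][130:270,170:330],None,fx=4,fy=4))
E
```

```text
2.325 [ 0.22706804 -0.39644315  0.35721946] [-168.68766845    4.15371086  -67.92477008] [ 0.47  0.16 -0.05  0.   -0.11  0.01] [-67.98  11.39  14.17  96.94  11.31 179.94]
(array([ -7.95, -31.98,   6.7 ]), array([  -9.32,  -13.49, -150.61]))
```

View pics/s1d.png

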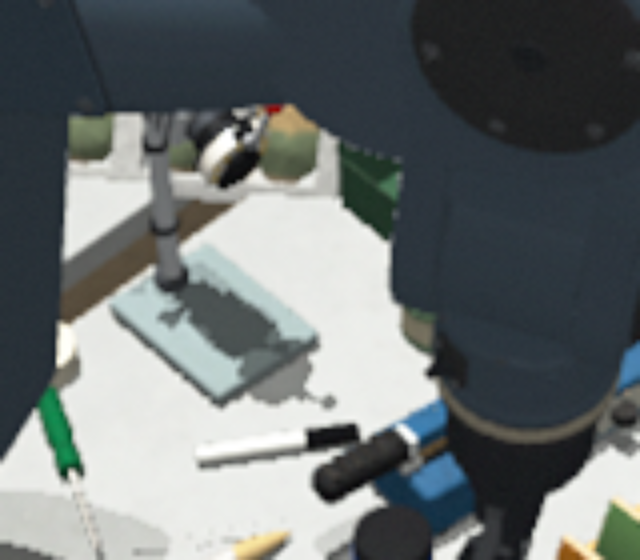

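Emit:
carry_out(
  series=[
    [-0.8, -3, 0.7, -0.6, -0.9, -10, 0],
    [-1.7, -7, 1.4, -1.2, -1.8, -20, 0],
    [-2.5, -11, 2.2, -1.8, -2.7, -30, 0],
    [-3.5, -15, 3, -2.4, -3.6, -40, 0],
    [-4.5, -18, 3.8, -3, -4.5, -50, 0],
  ],
)

```text
clock: 2.95
position: [0.3821, -0.2842, 0.3584]
ee_rot: [-170.4, -0.9, -17.5]
wrist_force: [0.1, -0.2, -0.1]
grip_width: -0.0002
```

```bash
python3 - <<'E'
from h import *
s=arm.state(); print(s['clock'],s['position'],s['ee_rot'],s['dq'].round(2),s['joint_positions'].round(2))
print(rel([.5,-.2,.36],Ro.from_euler('xyz',[180,0,83],degrees=True).as_matrix()))
E
```

```text
2.95 [ 0.3821203  -0.28420639  0.35837782] [-170.36383433   -0.85875138  -17.52316748] [ 34.48   5.74   6.43  -0.08  -5.18 -45.5 ] [-42.64  13.37  17.23  97.21   9.08 154.54]
(array([  8.71, -11.42,   1.91]), array([  -6.27,   -9.07, -100.18]))
```

Emit:
carry_out(
  series=[
    [1.7, -2.5, 0.4, -0.6, -0.9, -10, 0],
    [3.5, -5, 0.8, -1.2, -1.8, -20, 0],
    [5.3, -7, 1.2, -1.9, -2.7, -30, 0],
    [7, -9, 1.5, -2.5, -3.6, -40, 0],
    [8, -10.5, 1.8, -3.1, -4.5, -50, 0],
  ],
)

```text
clock: 3.58
position: [0.4907, -0.2077, 0.3591]
ee_rot: [-175.3, -2.7, 32.7]
wrist_force: [0.6, 0.3, -0.5]
grip_width: 0.0004
```

```bash
python3 - <<'E'
from h import *
s=arm.state(); print(s['clock'],s['position'],s['ee_rot'],s['dq'].round(2),s['joint_positions'].round(2))
print(rel([.5,-.2,.36],Ro.from_euler('xyz',[180,0,83],degrees=True).as_matrix()))
for n in ['wrist','scene','side']: snap(n,n+'2')
d=load('side2'); cv2.imwrite('pics/s2c.png',cv2.resize(d['image'][150:300,150:360],None,fx=3,fy=3))
d=load('scene2'); cv2.imwrite('pics/s2d.png',cv2.resize(d['image'][130:270,170:330],None,fx=4,fy=4))
E
```

```text
3.575 [ 0.49069062 -0.20766778  0.35907768] [-175.3277393    -2.70895785   32.66358163] [ 18.55   7.77  11.48   2.27  -7.8  -60.72] [-25.75  20.57  27.67  99.67   4.75 121.37]
(array([ 1.2 , -0.15, -0.02]), array([ -3.18,  -4.58, -50.19]))
```

View pics/s2c.png

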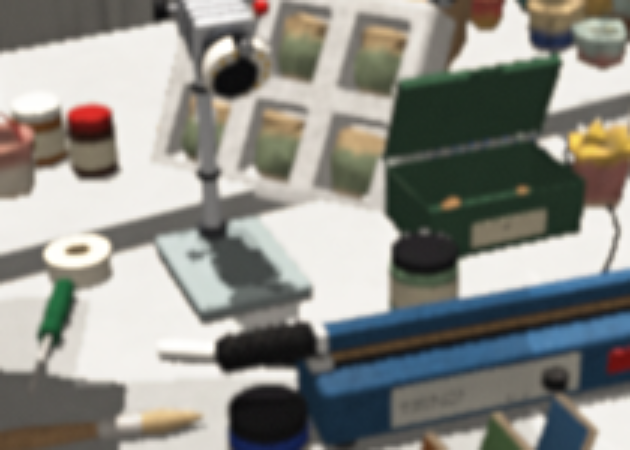

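View pics/s2d.png

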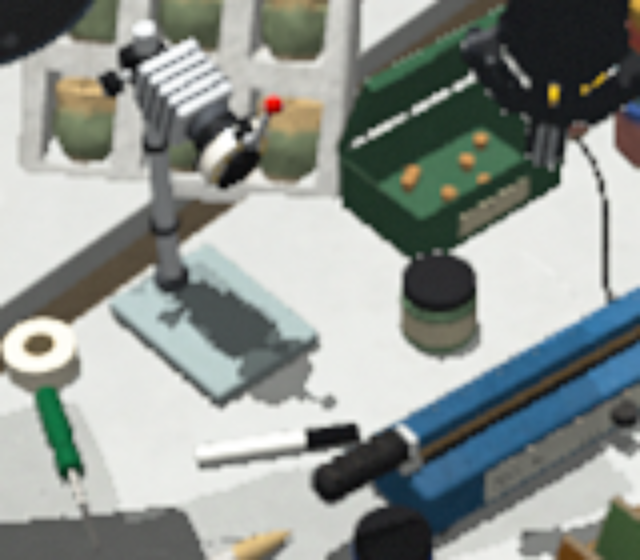

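View pics/wrist2.png

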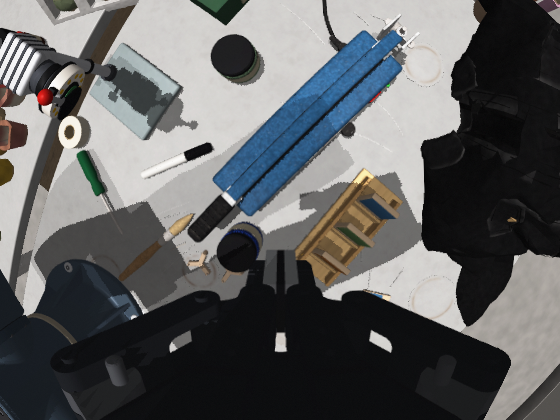

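```bash
cat >> h.py <<'E'
def tri(rays):
    A=np.zeros((3,3));b=np.zeros(3)
    for e,r in rays:
        r=r/np.linalg.norm(r);M=np.eye(3)-np.outer(r,r);A+=M;b+=M@e
    p=np.linalg.solve(A,b); return p,[np.linalg.norm((np.eye(3)-np.outer(r,r)/(r@r))@(p-e)) for e,r in rays]
def rr(d,u,v): return d['eye'],d['rotation']@np.array([(u-d['cx'])/d['fx'],(v-d['cy'])/d['fy'],1])
def wr(d,u,v,p,rot):
    R=Ro.from_euler('xyz',rot,degrees=True).as_matrix(); T=d['tool_from_camera']
    x,y=u-d['cx'],v-d['cy'];r=np.hypot(x,y);t=r/d['fx']
    c=np.array([np.sin(t)*x/r,np.sin(t)*y/r,np.cos(t)]) if r else np.array([0,0,1.])
    return R@T[:3,3]+p, R@(T[:3,:3]@c)
def redball(img,box):
    u0,u1,v0,v1=box; h=cv2.cvtColor(img,cv2.COLOR_BGR2HSV)
    m=(((h[...,0]<8)|(h[...,0]>172))&(h[...,1]>150)&(h[...,2]>90)).astype(np.uint8); k=np.zeros_like(m);k[v0:v1,u0:u1]=m[v0:v1,u0:u1]
    v,u=np.nonzero(k); return u.mean(),v.mean(),len(u)
E
python3 - <<'E'
from h import *
sc,si,wi=load('scene2'),load('side2'),load('wrist2')
a=redball(sc['image'],(225,250,145,165)); b=redball(si['image'],(228,246,145,160)); c=redball(wi['image'],(30,55,85,105)); print(a,b,c)
p=np.array([0.49069062,-0.20766778,0.35907768]);q=[-175.3277393,-2.70895785,32.66358163]
print(tri([rr(sc,*a[:2]),rr(si,*b[:2])])); print(tri([rr(sc,*a[:2]),wr(wi,*c[:2],p,q)])); print('all',tri([rr(sc,*a[:2]),rr(si,*b[:2]),wr(wi,*c[:2],p,q)]))
w=cloud(sc); z=w[...,2]
m=(abs(z-.017)<.005)&(w[...,1]>.02)&(w[...,1]<.19)&(w[...,0]>.39)&(w[...,0]<.54)
hh=cv2.cvtColor(sc['image'],cv2.COLOR_BGR2HSV); 
n,l,s,_=cv2.connectedComponentsWithStats(cv2.morphologyEx(m.astype(np.uint8),cv2.MORPH_CLOSE,np.ones((5,5))))
i=1+np.argmax(s[1:,4]); P=w[(l==i)&m][:,:2].astype(np.float32); print(cv2.minAreaRect(P))
for nm,d in (('sc',sc),('si',si)):
    w=cloud(d); h=cv2.cvtColor(d['image'],cv2.COLOR_BGR2HSV)
    m=(w[...,2]>.17)&(w[...,2]<.32)&(w[...,0]>.38)&(w[...,0]<.54)&(w[...,1]>-.02)&(w[...,1]<.25)
    v,u=np.nonzero(m);print(nm,m.sum(),u.min(),u.max(),v.min(),v.max())
    big=cv2.resize(d['image'][v.min()-5:v.max()+5,u.min()-5:u.max()+5],None,fx=8,fy=8,interpolation=cv2.INTER_CUBIC);print(big.shape); cv2.imwrite(f'pics/{nm}2h.png',big[:600])
E
```

```text
(np.float64(237.8181818181818), np.float64(155.72727272727272), 11) (np.float64(236.33333333333334), np.float64(151.86666666666667), 15) (np.float64(43.15), np.float64(96.41875), 160)
(array([0.46582338, 0.01960038, 0.29466213]), [np.float64(0.0009698729646044112), np.float64(0.000969872964604534)])
(array([0.46976726, 0.02574891, 0.28975192]), [np.float64(0.001607729949783793), np.float64(0.0016077299497836818)])
all (array([0.46951496, 0.02490958, 0.29157773]), [np.float64(0.0023700568167359343), np.float64(0.0014114801001146092), np.float64(0.0012416480234735542)])
((0.4621793031692505, 0.10623055696487427), (0.15266188979148865, 0.11163615435361862), 84.14580535888672)
sc 909 194 240 136 177
(408, 448, 3)
si 1072 201 240 139 183
(432, 392, 3)
```

View pics/sc2h.png

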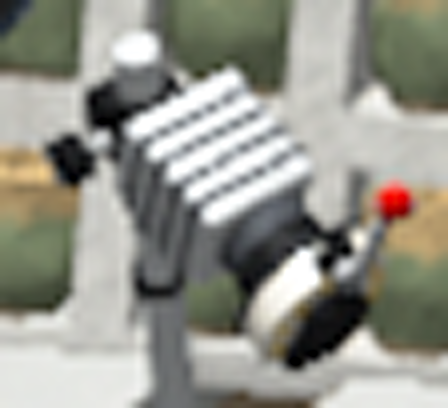

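View pics/si2h.png

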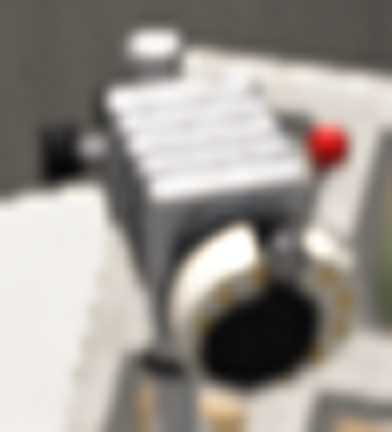

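```bash
cat > cam.py <<'E'
import numpy as np
yaw=np.radians(84.1); dr=np.array([np.cos(yaw),np.sin(yaw),0]); Z=np.array([0,0,1.])
lens=np.array([.4622,.1062,0])-.055*dr+.225*Z
a=np.radians(20); xc=np.cos(a)*dr+np.sin(a)*Z; zc=np.cos(a)*Z-np.sin(a)*dr; yc=np.cross(zc,xc)
RC=np.c_[xc,yc,zc]
RT=np.c_[xc,-yc,-zc]  # tool: x=xc,y=-yc,z=-zc
def cp(x,y,z): return lens+RC@np.array([x,y,z])/1000
def W(s,h,d): return cp(d,-s,31+h)
E
python3 - <<'E'
from h import *; from cam import *
print(lens, cp(-120,0,0), Ro.from_matrix(RT).as_euler('xyz',degrees=True))
s=arm.state(); print(s['position'],s['ee_rot'])
print(W(-40,80,-60), rel(W(-40,80,-60),RT)); print(W(-22,65,-11),rel(W(-22,65,-11),RT))
E
```

```text
[0.45654641 0.05149135 0.225     ] [ 0.4449552  -0.06067444  0.18395758] [180.  -20.   84.1]
[ 0.49009199 -0.20793191  0.35906337] [-175.2864207    -2.70010455   32.29353724]
[ 0.40706025 -0.03824298  0.30878467] (array([  1.81, -18.3 ,   6.64]), array([  5.87,  13.98, -51.54]))
[0.43022534 0.01081091 0.31144827] (array([  6.39, -21.2 ,   6.83]), array([  5.87,  13.98, -51.54]))
```

Emit:
carry_out(
  series=[
    [0.4, -3, 0.5, 1, 2.3, -9, 0],
    [0.8, -7, 1, 2, 4.6, -18, 0],
    [1.2, -11, 2, 3, 7, -27, 0],
    [1.6, -15, 4, 4.1, 9.7, -36, 0],
    [1.8, -18.3, 6, 5, 12, -45, 0],
  ],
)

```text
clock: 4.35
position: [0.4054, -0.039, 0.3153]
ee_rot: [-178.6, -18.0, 77.2]
wrist_force: [1.0, -0.2, 0.3]
grip_width: -0.0002
```

```bash
python3 - <<'E'
from h import *; from cam import *
s=arm.state(); print(s['position'],s['ee_rot'],s['dq'].round(1),s['clock'])
print(rel(W(-40,80,-60),RT)); print(rel(W(-22,65,-11),RT));print(rel(W(-22,37,-11),RT))
E
```

```text
[ 0.4053795  -0.03899496  0.31530447] [-178.63945156  -17.98864982   77.24523394] [ 12.6 -18.7 -44.9 -20.7  18.1 -61.1] 4.35
(array([-0.1 ,  0.16,  0.65]), array([ 0.87,  1.93, -6.5 ]))
(array([5.02, 1.37, 2.  ]), array([ 0.87,  1.93, -6.5 ]))
(array([5.11, 1.32, 4.8 ]), array([ 0.87,  1.93, -6.5 ]))
```

Emit:
carry_out(
  series=[
    [2, 0.5, 1.2, 0.8, 1.9, -6.5, 0],
    [4, 1.2, 1.9, 0.8, 1.9, -6.5, 0],
    [5.1, 1.3, 3, 0.8, 1.9, -6.5, 0],
    [5.1, 1.3, 4.7, 0.8, 1.9, -6.5, 0],
    [5.1, 1.3, 4.8, 0.8, 1.9, -6.5, 0],
  ],
)

```text
clock: 4.97
position: [0.4312, 0.0194, 0.2843]
ee_rot: [-179.9, -19.9, 83.9]
wrist_force: [-0.0, 0.0, 0.2]
grip_width: 0.0001
```

```bash
python3 - <<'E'
from h import *; from cam import *
s=arm.state(); print(s['position'],s['ee_rot'],s['dq'].round(1),s['clock'],s['wrist_force'])
np.save('p3.npy',np.r_[s['position'],s['ee_rot']])
print(rel(W(-22,37,-11),RT))
for n in ['wrist','scene','side']: snap(n,n+'3')
d=load('side3'); A=cv2.resize(d['image'][100:240,170:290],None,fx=4,fy=4)
d=load('scene3'); B=cv2.resize(d['image'][100:240,150:230+40],None,fx=4,fy=4)
print(A.shape,B.shape);cv2.imwrite('pics/c3.png',cv2.resize(np.hstack([A,B]),None,fx=.8,fy=.8))
E
```

```text
[0.43123833 0.0193868  0.28433388] [-179.85787931  -19.87759059   83.87617211] [-0.4 -0.3  1.1  0.5  0.1 -0.4] 4.975 [-0.03816032  0.04887676  0.20322963]
(array([ 0.12, -0.01, -0.04]), array([-0.07,  0.12, -0.21]))
(560, 480, 3) (560, 480, 3)
```

View pics/c3.png

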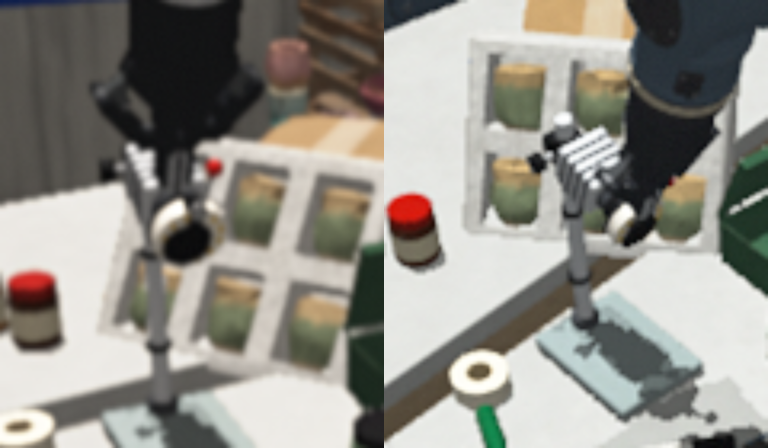

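View pics/wrist3.png

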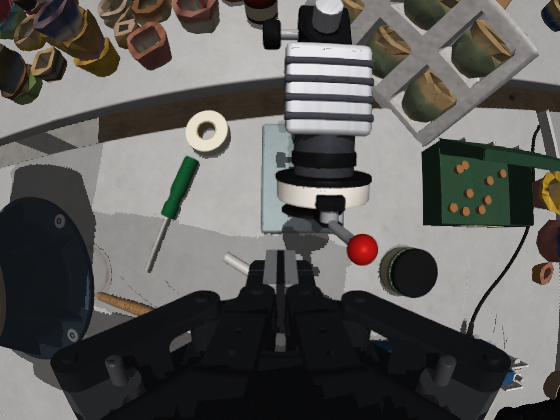

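```bash
python3 - <<'E'
from h import *; from cam import *
wi=load('wrist3'); P=np.load('p3.npy'); p,q=P[:3],P[3:]
def atz(u,v,h): # intersection with cam z = h mm
    e,r=wr(wi,u,v,p,q); e=RC.T@(e-lens)*1000; r=RC.T@r; return (e+r*(h-e[2])/r[2]).round(1)
for n,u,v,h in [('ribL',288,55,32),('ribR',370,50,32),('ribL2',285,130,32),('ribR2',372,130,32),('ringL',277,185,0),('ringR',370,185,0),('pivot',332,207,31)]: print(n,atz(u,v,h))
c=redball(wi['image'],(335,385,225,270));print(c)
for h in (68,70,72,74,76): print(h,atz(c[0],c[1],h))
for t in (0,.25,.5): print(t,44*np.sin(t),31+44*np.cos(t))
print(wi['range_z'][250,362],wi['range_z'][90,330])
# plate left edge direction
print(atz(263,125,0),'plate edges'); 
for u,v in [(263,125),(262,232),(305,232)]:
    e,r=wr(wi,u,v,p,q); print((e+r*(.017-e[2])/r[2]).round(4))
E
```

```text
ribL [93.2 16.5 32. ]
ribR [ 98.2 -29.1  32. ]
ribL2 [51.4 18.2 32. ]
ribR2 [ 52.5 -30.3  32. ]
ringL [14.8 23.1  0. ]
ringR [ 15.1 -39.5   0. ]
pivot [ 7.9 -8.8 31. ]
(np.float64(362.70981507823615), np.float64(249.10241820768135), 703)
68 [ -3.4 -18.8  68. ]
70 [ -2.6 -18.3  70. ]
72 [ -1.8 -17.7  72. ]
74 [ -1.  -17.2  74. ]
76 [ -0.2 -16.6  76. ]
0 0.0 75.0
0.25 10.88577420719901 73.63214655526838
0.5 21.094723698584932 69.61363272317641
0.14124885 0.17710131
[54.2 31.9  0. ] plate edges
[0.4254 0.1882 0.017 ]
[0.4099 0.0431 0.017 ]
[0.4658 0.0371 0.017 ]
```

```bash
python3 - <<'E'
from h import *; from cam import *
wi=load('wrist3'); P=np.load('p3.npy'); p,q=P[:3],P[3:]
T=wi['tool_from_camera']; print(T.round(4))
def projw(tp):
    c=np.linalg.inv(T)@np.r_[tp,1]; c=c[:3]; t=np.arctan2(np.hypot(*c[:2]),c[2]); r=wi['fx']*t; return (wi['cx']+r*c[0]/np.hypot(*c[:2]), wi['cy']+r*c[1]/np.hypot(*c[:2]))
print('tcp',projw([0,0,0]),'±11x',projw([.011,0,0]),projw([-.011,0,0]),projw([0,.0145,0]),projw([0,0,-.019]))
def proj(d,w):
    c=d['rotation'].T@(w-d['eye']); return (d['cx']+d['fx']*c[0]/c[2], d['cy']+d['fy']*c[1]/c[2])
for n in ('scene3','side3'):
    d=load(n); print(n,proj(d,p))
    u,v=[int(x) for x in proj(d,p)]
    cv2.circle(d['image'],(u,v),0,(0,0,255),-1)
    im=cv2.resize(d['image'][v-25:v+25,u-25:u+25],None,fx=8,fy=8,interpolation=cv2.INTER_NEAREST); cv2.imwrite(f'pics/{n}t.png',im)
A=cv2.imread('pics/scene3t.png');B=cv2.imread('pics/side3t.png');cv2.imwrite('pics/tips.png',np.hstack([A,B]))
cv2.imwrite('pics/w3t.png',cv2.resize(wi['image'][170:290,230:400],None,fx=4,fy=4))
E
```

```text
[[ 2.000e-04 -9.644e-01 -2.646e-01  6.650e-02]
 [ 1.000e+00  5.000e-04 -9.000e-04  1.000e-03]
 [ 1.000e-03 -2.646e-01  9.644e-01 -1.430e-01]
 [ 0.000e+00  0.000e+00  0.000e+00  1.000e+00]]
tcp (np.float64(278.352470780854), np.float64(266.44244718252935)) ±11x (np.float64(278.3115279699018), np.float64(245.28203646699825)) (np.float64(278.3960959338978), np.float64(286.3964969437267)) (np.float64(308.3258720190239), np.float64(266.3254833386541)) (np.float64(278.08119379775985), np.float64(284.9738873107439))
scene3 (np.float64(229.95709446756254), np.float64(164.09491740161442))
side3 (np.float64(223.14858034088502), np.float64(158.76607116637913))
```

View pics/tips.png

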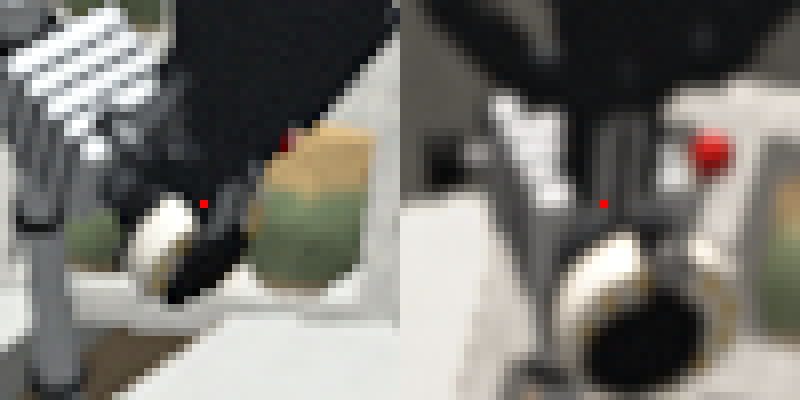

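View pics/w3t.png

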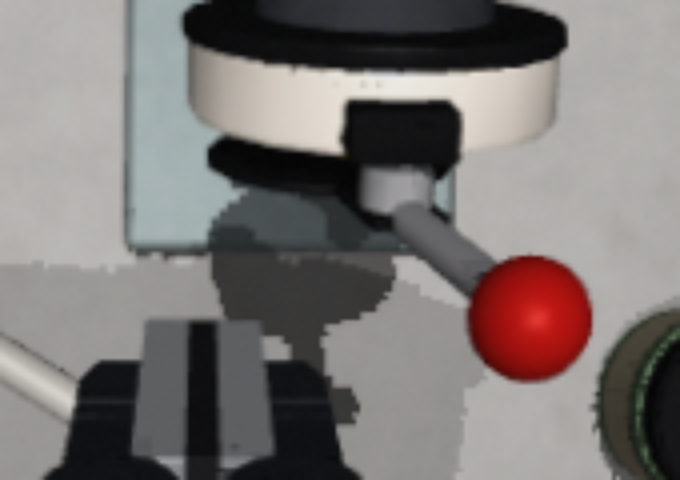

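```bash
sed -i 's/^a=np/lens=np.array([.4632,.0569,.225])\na=np/' cam.py; python3 - <<'E'
from h import *; from cam import *
for w in [(-5,37,-10),(15,36,-10),(34,36,-10),(38,33,-10),(38,17,-10)]: print(w,rel(W(*w),RT))
E
```

```text
(-5, 37, -10) (array([0.79, 2.21, 0.3 ]), array([ 0.05,  0.13, -0.18]))
(15, 36, -10) (array([0.8 , 4.21, 0.4 ]), array([ 0.05,  0.13, -0.18]))
(34, 36, -10) (array([0.81, 6.11, 0.4 ]), array([ 0.05,  0.13, -0.18]))
(38, 33, -10) (array([0.81, 6.51, 0.7 ]), array([ 0.05,  0.13, -0.18]))
(38, 17, -10) (array([0.81, 6.51, 2.3 ]), array([ 0.05,  0.13, -0.18]))
```

Emit:
carry_out(
  series=[
    [0.4, 1, 0.2, 0, 0, 0, 0],
    [0.8, 2.2, 0.3, 0, 0, 0, 0],
    [0.8, 3.2, 0.4, 0, 0, 0, 0],
    [0.8, 4.2, 0.4, 0, 0, 0, 0],
    [0.8, 5.0, 0.4, 0, 0, 0, 0],
  ],
)

```text
clock: 5.75
position: [0.4834, 0.0226, 0.284]
ee_rot: [-180.0, -19.9, 83.9]
wrist_force: [-1.4, 0.0, 0.7]
grip_width: 0.0002
```

```bash
python3 - <<'E'
from h import *; from cam import *
s=arm.state(); print(s['clock'],s['position'],s['wrist_force'],RC.T@(s['position']-lens)*1000-[0,0,31])
d=snap('wrist','wrist4'); cv2.imwrite('pics/w4t.png',cv2.resize(d['image'][150:290,230:430],None,fx=4,fy=4))
E
```

```text
5.75 [0.48336979 0.02258241 0.28395046] [-1.38460286  0.00302399  0.65494561] [ -9.96665225 -23.59054326  35.36133382]
```

View pics/w4t.png

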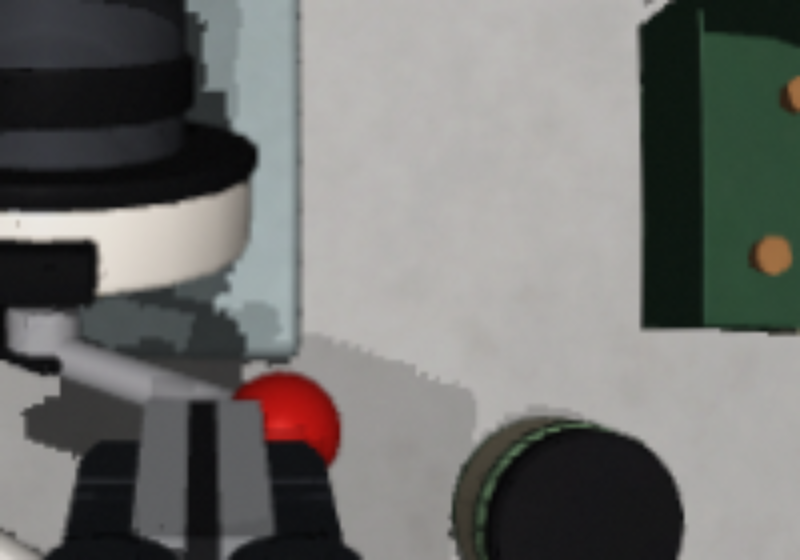

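Emit:
carry_out(
  series=[
    [0.2, 0.6, 0, 0, 0, 0, 0],
    [0.2, 1.2, 0, 0, 0, 0, 0],
    [0.2, 1.5, 0.3, 0, 0, 0, 0],
    [0.2, 1.5, 0.8, 0, 0, 0, 0],
    [0.2, 1.5, 1.2, 0, 0, 0, 0],
  ],
)

```text
clock: 6.42
position: [0.4982, 0.0271, 0.2732]
ee_rot: [-180.0, -19.9, 84.0]
wrist_force: [1.3, -1.0, 2.3]
grip_width: -0.0001
```

```bash
python3 - <<'E'
from h import *; from cam import *
s=arm.state(); print(s['clock'],s['position'],s['wrist_force'],RC.T@(s['position']-lens)*1000-[0,0,31])
d=snap('wrist','wrist5'); cv2.imwrite('pics/w5t.png',cv2.resize(d['image'][150:290,200:400],None,fx=4,fy=4))
E
```

```text
6.425 [0.49822165 0.02714231 0.27322123] [ 1.32562682 -1.03170921  2.28459912] [ -7.9394659  -37.89500643  23.20569169]
```

View pics/w5t.png

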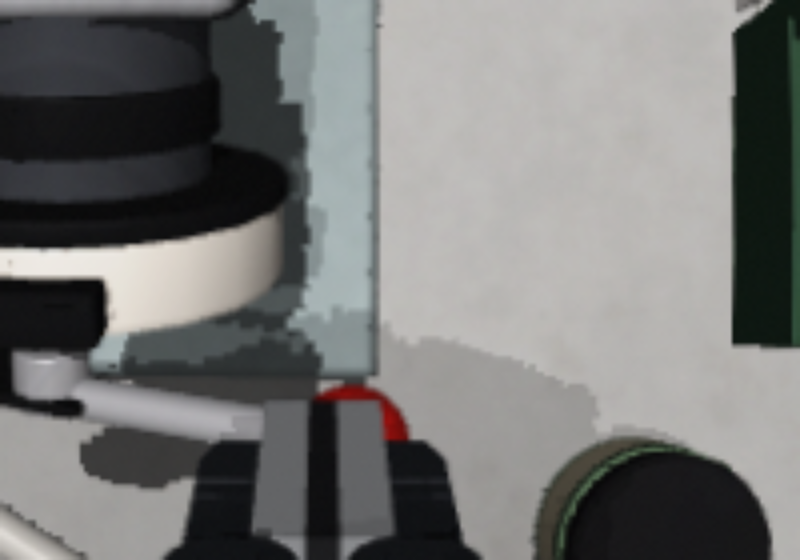

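Ball is under the tips (around crop 365,420) and being pressed down. I continue down in small steps to the stop.

Emit:
carry_out(
  series=[
    [0, 0.2, 0.3, 0, 0, 0, 0],
    [0, 0.3, 0.5, 0, 0, 0, 0],
    [0, 0.3, 0.6, 0, 0, 0, 0],
  ],
)

```text
clock: 6.85
position: [0.5014, 0.0288, 0.2677]
ee_rot: [-180.0, -19.9, 84.0]
wrist_force: [0.6, -1.5, 1.6]
grip_width: -0.0
```

Emit:
carry_out(
  series=[
    [0, 0, 0.1, 0, 0, 0, 0],
    [0, 0, 0.15, 0, 0, 0, 0],
  ],
)

```text
clock: 7.1
position: [0.5018, 0.0291, 0.2668]
ee_rot: [180.0, -19.9, 84.0]
wrist_force: [0.4, -3.6, 6.6]
grip_width: 0.0
```

Emit:
carry_out(
  series=[
    [0, 0, 0.1, 0, 0, 0, 0],
    [0, 0, 0.1, 0, 0, 0, 0],
  ],
)

```text
clock: 7.35
position: [0.502, 0.0293, 0.2664]
ee_rot: [179.9, -19.9, 84.0]
wrist_force: [-1.9, -4.5, 11.9]
grip_width: -0.0003
```

```bash
python3 - <<'E'
from h import *; from cam import *
s=arm.state(); print(s['clock'],s['position'],s['wrist_force'],RC.T@(s['position']-lens)*1000-[0,0,31])
snap('side','side6');snap('scene','scene6');d=snap('wrist','wrist6'); 
np.save('p6.npy',np.r_[s['position'],s['ee_rot']])
A=cv2.resize(load('side6')['image'][110:210,180:290],None,fx=4,fy=4);B=cv2.resize(load('scene6')['image'][110:210,180:270],None,fx=4,fy=4);cv2.imwrite('pics/c6.png',np.hstack([A,B]))
E
```

```text
7.35 [0.50196728 0.02928669 0.26636989] [-1.85958645 -4.46462722 11.9013922 ] [ -7.91657045 -41.40036079  15.90631814]
```

View pics/c6.png

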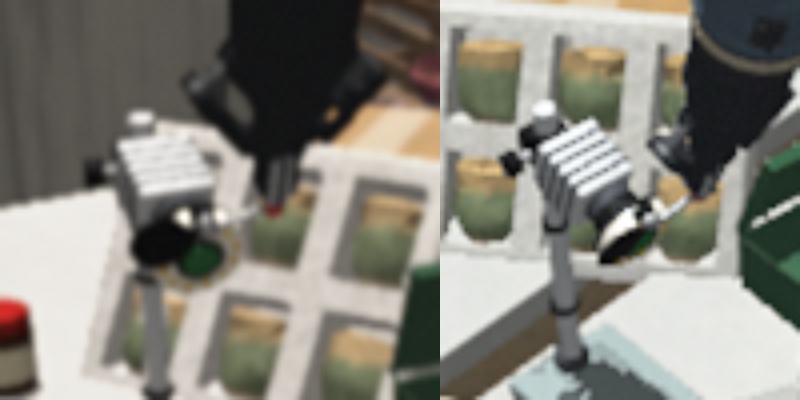

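View pics/wrist6.png

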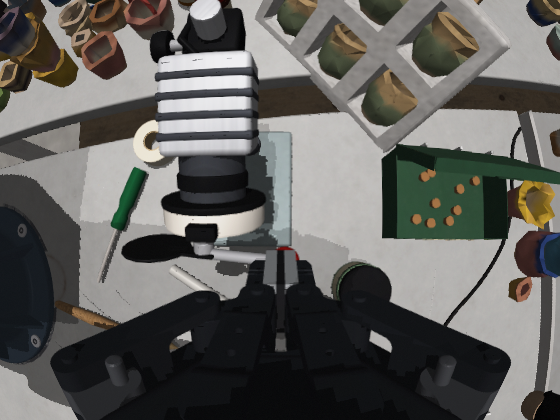

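Emit:
carry_out(
  series=[
    [0, 0, -2, 0, 0, 0, 0],
    [-2, 0, -5, 0, 0, 0, 0],
    [-6, 0, -6, 0, 0, 0, 0],
  ],
)

```text
clock: 7.88
position: [0.4939, -0.0472, 0.3031]
ee_rot: [179.9, -19.9, 84.1]
wrist_force: [0.7, 0.1, -0.3]
grip_width: 0.0002
```

```bash
python3 - <<'E'
from h import *; from cam import *
s=arm.state(); print(s['clock'],s['position'],s['wrist_force'],s['joint_positions'].round(1))
w=np.concatenate([cloud(load('side2')).reshape(-1,3),cloud(load('scene3')).reshape(-1,3),cloud(load('side6')).reshape(-1,3)])
t=np.array([.535,-.32])
for x0 in np.arange(.38,.76,.04):
    print(round(x0,2),[ (lambda q: round(float(np.percentile(q,98)),3) if len(q)>3 else None)(w[(abs(w[:,0]-x0)<.02)&(abs(w[:,1]-y0)<.02)&(w[:,2]<.4)][:,2]) for y0 in np.arange(-.5,-.1,.04)])
yr=np.radians(-4.7); rx=np.array([np.cos(yr),np.sin(yr),0]);Z=np.array([0,0,1.]);b=np.radians(18)
tx=np.sin(b)*rx+np.cos(b)*Z; tz=-np.cos(b)*rx+np.sin(b)*Z; ty=np.cross(tz,tx)
RG=np.c_[tz,ty,-tx]; np.save('RG.npy',RG); print(Ro.from_matrix(RG).as_euler('xyz',degrees=True))
print(rel([.46,-.30,.25],RG),rel([.5,-.31,.25],Ro.from_euler('xyz',[180,0,175.3],degrees=True).as_matrix()))
E
```

```text
7.875 [ 0.49389597 -0.04721677  0.30313093] [ 0.74273126  0.12741886 -0.29501047] [-17.7  14.1   8.   88.   19.5  77.5]
0.38 [0.002, 0.008, 0.009, 0.002, 0.035, 0.033, 0.034, 0.075, 0.077, 0.097]
0.42 [0.002, 0.007, 0.006, 0.002, 0.084, 0.085, 0.035, 0.002, 0.059, 0.096]
0.46 [0.002, 0.002, 0.002, 0.002, 0.084, 0.084, 0.003, 0.394, 0.076, 0.092]
0.5 [0.002, 0.025, 0.015, 0.007, 0.083, 0.085, 0.003, 0.397, 0.09, 0.092]
0.54 [0.078, 0.083, 0.077, 0.023, 0.085, 0.086, 0.003, 0.058, 0.091, 0.091]
0.58 [0.104, 0.109, 0.12, 0.102, 0.002, 0.002, 0.003, 0.059, 0.091, 0.057]
0.62 [0.161, 0.162, 0.161, 0.153, 0.049, 0.002, 0.002, 0.059, 0.091, 0.061]
0.66 [0.193, 0.192, 0.189, 0.177, 0.067, 0.002, 0.002, 0.085, 0.091, 0.059]
0.7 [0.203, 0.203, 0.197, 0.182, 0.134, 0.002, 0.042, 0.09, 0.092, 0.021]
0.74 [0.203, 0.203, 0.195, 0.184, 0.159, 0.066, 0.002, 0.096, 0.094, 0.005]
[-180.   -18.   175.3]
(array([-25.78,  -0.77,  -3.66]), array([ 29.7 ,  -1.34, -86.27])) (array([-26.33,   3.31,  -3.85]), array([ 15.9 , -15.35, -90.22]))
```

```bash
python3 - <<'E'
from h import *
RG=np.load('RG.npy'); print(rel([.562,-.32,.175],RG))
s=arm.state(); R=Ro.from_euler('xyz',s['ee_rot'],degrees=True).as_matrix()
for f in (.2,.4,.6,.8,1): 
    p=s['position']+f*(np.array([.562,-.32,.24])-s['position']); print(f,(R.T@(p-s['position'])*100).round(1))
E
```

```text
(array([-29.22,   9.57,   3.1 ]), array([ 29.7 ,  -1.34, -86.27]))
0.2 [-5.4  1.9 -0.6]
0.4 [-10.8   3.8  -1.2]
0.6 [-16.2   5.7  -1.8]
0.8 [-21.6   7.7  -2.4]
1 [-27.    9.6  -3. ]
```

Emit:
carry_out(
  series=[
    [-3, 1, -0.5, 3.3, -0.1, -9.7, 2],
    [-6, 2, -0.8, 6.6, -0.3, -19.4, 4],
    [-9, 3, -1, 9.9, -0.4, -29, 6],
    [-12, 4, -1.3, 13.2, -0.6, -38.7, 6.2],
    [-15, 5.3, -1.7, 16.5, -0.7, -48, 6.2],
  ],
)

```text
clock: 8.5
position: [0.5307, -0.1994, 0.2661]
ee_rot: [179.6, -19.0, 135.2]
wrist_force: [1.3, -0.6, 0.1]
grip_width: 0.0621
```

```bash
python3 - <<'E'
from h import *
s=arm.state(); print(s['clock'],s['position'],s['ee_rot'],s['dq'].round(),s['joint_positions'].round(1))
RG=np.load('RG.npy'); print(rel([.562,-.32,.175],RG),rel([.562,-.32,.24],RG))
E
```

```text
8.5 [ 0.5307456  -0.19944303  0.26605429] [179.58573903 -18.98807241 135.1743746 ] [ -5.  43.  68.  36. -25. -81.] [-24.4  40.2  42.7 110.2   6.9  19.4]
(array([-13.09,  -6.38,   5.08]), array([ 13.13,  -0.81, -38.06])) (array([-10.98,  -6.34,  -1.07]), array([ 13.13,  -0.81, -38.06]))
```

Emit:
carry_out(
  series=[
    [-3, -1.8, 0.7, 3.3, -0.2, -9.5, 6.2],
    [-6, -3.4, 1.5, 6.6, -0.4, -19, 6.2],
    [-9, -5, 2.8, 9.9, -0.6, -28.5, 6.2],
    [-12, -6.2, 4, 13.1, -0.8, -38, 6.2],
    [-13.1, -6.4, 5, 13.1, -0.8, -38, 6.2],
  ],
)

```text
clock: 9.12
position: [0.5615, -0.3196, 0.1748]
ee_rot: [180.0, -18.0, 174.9]
wrist_force: [0.6, 0.8, 1.0]
grip_width: 0.0621
```

Emit:
carry_out(
  series=[
    [0, 0, 0, 0, 0, 0, 6.2],
  ],
)

```text
clock: 9.25
position: [0.561, -0.3191, 0.1754]
ee_rot: [180.0, -18.1, 174.7]
wrist_force: [-0.1, 0.7, 0.2]
grip_width: 0.0618
```

```bash
python3 - <<'E'
from h import *
s=arm.state(); print(s['clock'],s['position'],s['ee_rot'],s['dq'].round(1),s['joint_positions'].round(1))
np.save('p7.npy',np.r_[s['position'],s['ee_rot']])
for n in ['wrist','scene','side']: snap(n,n+'7')
RG=np.load('RG.npy'); print(rel([.562,-.32,.175],RG))
E
```

```text
9.25 [ 0.56101368 -0.3191046   0.17539162] [179.96646115 -18.06927876 174.67307547] [ 0.3 -1.7  0.8  1.  -0.  -0.3] [-26.5  52.1  52.3 107.1  -6.4 -20.2]
(array([-0.13, -0.08,  0.2 ]), array([ 0.12,  0.09, -0.49]))
```

View pics/wrist7.png

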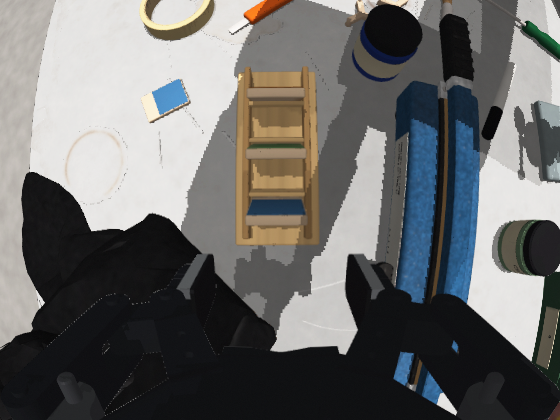

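View pics/side7.png

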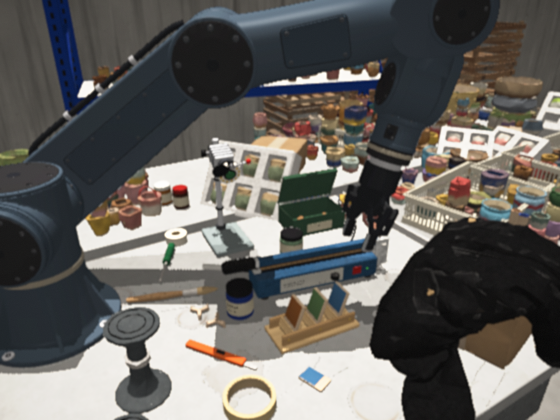

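```bash
python3 - <<'E'
from h import *
d=load('wrist7'); im=d['image']
cv2.imwrite('pics/w7c.png',cv2.resize(im[180:310,170:390],None,fx=3.6,fy=3.6,interpolation=cv2.INTER_CUBIC))
P=np.load('p7.npy');p,q=P[:3],P[3:]
# depth along optical axis: print around tile
for v in (200,205,210,216,222,226,230): print(v,d['range_z'][v,265:292:5].round(3))
E
```

```text
200 [0.29  0.289 0.289 0.29  0.289 0.289]
205 [0.273 0.272 0.271 0.272 0.27  0.27 ]
210 [0.    0.256 0.256 0.256 0.256 0.256]
216 [0.245 0.246 0.246 0.246 0.246 0.247]
222 [0.248 0.248 0.246 0.246 0.248 0.247]
226 [0.32  0.322 0.321 0.322 0.321 0.323]
230 [0.321 0.322 0.322 0.321 0.322 0.322]
```

View pics/w7c.png

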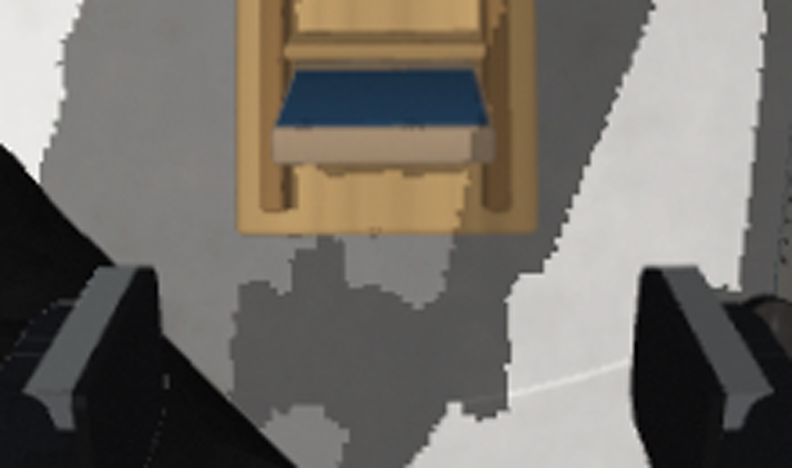

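```bash
python3 - <<'E'
from h import *
d=load('wrist7');P=np.load('p7.npy');p,q=P[:3],P[3:]
R=Ro.from_euler('xyz',q,degrees=True).as_matrix()
def at(u,v,z):
    e,r=wr(d,u,v,p,q); x=e+r*(z-e[2])/r[2]; return x.round(4),(R.T@(x-p)*1000).round(1)
print('topfront',at(245.6,215.3,.084),at(307.2,215.3,.084)); print('topback',at(246,225.8,.0815),at(307.2,225.8,.0815))
print('base rear edge',at(236,244.7,.0),at(319,244.7,0), at(240,67,0),at(317,67,0))
# with 2.4,4 px correction
print('corr',at(276.4-2.4,215.3-4,.084))
T=d['tool_from_camera']
def projw(tp):
    c=np.linalg.inv(T)@np.r_[tp,1]; c=c[:3]; t=np.arctan2(np.hypot(*c[:2]),c[2]); r=d['fx']*t; h=np.hypot(*c[:2]); return (d['cx']+r*c[0]/h, d['cy']+r*c[1]/h)
for z in (0,-.004,-.008): print(z,projw([.011,.031,z]),projw([-.011,.031,z]),projw([.011,-.031,z]),projw([-.011,-.031,z]))
v,u=np.mgrid[0:420,0:560]
for uu,vv in [(213,262),(180,288),(350,262),(377,288)]: print(uu,vv,d['range_z'][vv-1:vv+2,uu-1:uu+2].round(3).tolist())
E
```

```text
topfront (array([ 0.5308, -0.3434,  0.084 ]), array([ -1.9, -27. ,  95.5])) (array([ 0.5352, -0.2964,  0.084 ]), array([-1.9, 20.1, 95.5]))
topback (array([ 0.5388, -0.344 ,  0.0815]), array([-10.3, -26.9,  95.4])) (array([ 0.5432, -0.297 ,  0.0815]), array([-10.3,  20.3,  95.4]))
base rear edge (array([ 0.556 , -0.3646,  0.    ]), array([-53.7, -45.8, 167. ])) (array([ 0.5638, -0.2798,  0.    ]), array([-53.6,  39.3, 167. ])) (array([ 0.3596, -0.3463,  0.    ]), array([133.9, -45.9, 228.1])) (array([ 0.3677, -0.2599,  0.    ]), array([133.8,  40.9, 228.2]))
corr (array([ 0.5298, -0.3214,  0.084 ]), array([ 1. , -5.2, 96.5]))
0 (np.float64(346.2398901389061), np.float64(244.13299676620588)) (np.float64(342.99691776436083), np.float64(284.8535897665379)) (np.float64(216.28809277961756), np.float64(244.09533969375977)) (np.float64(219.3812285610988), np.float64(284.8527224521852))
-0.004 (np.float64(347.86155663902315), np.float64(247.18954569361597)) (np.float64(344.40784509412225), np.float64(288.6424618046283)) (np.float64(214.71744022349338), np.float64(247.1549283323407)) (np.floa
[... 421 characters left out ...]
9978542328, 0.33000001311302185], [0.14499999582767487, 0.1469999998807907, 0.33000001311302185]]
180 288 [[0.1120000034570694, 0.11100000143051147, 0.11299999803304672], [0.11100000143051147, 0.11100000143051147, 0.11100000143051147], [0.1120000034570694, 0.11100000143051147, 0.11100000143051147]]
350 262 [[0.14399999380111694, 0.14000000059604645, 0.13899999856948853], [0.1420000046491623, 0.14100000262260437, 0.1379999965429306], [0.1420000046491623, 0.14100000262260437, 0.13899999856948853]]
377 288 [[0.11400000005960464, 0.1120000034570694, 0.1120000034570694], [0.11100000143051147, 0.11299999803304672, 0.11100000143051147], [0.1120000034570694, 0.10999999940395355, 0.1120000034570694]]
```

```bash
python3 - <<'E'
from h import *
for k in range(8):
    try:
        d=load(f'wrist{k}'); print(k,d['tool_from_camera'][:3,3],d['tool_from_camera'][1,:3].round(4),d['fx'],d['cx'],d['cy'])
        for n in('scene','side'):
            d=load(f'{n}{k}'); print(n,d['eye'],d['fx'],d['cx'])
    except Exception as e: print(k,e)
E
```

```text
0 [ 0.06754993  0.00099433 -0.14280354] [ 1.e+00  7.e-04 -5.e-04] 325.19226210127806 280.1760087409696 211.92919304742048
scene [-0.3720247  -0.84757372  1.29124584] 535.8375359770397 272.89885486785096
side [ 0.01720235 -0.91719806  0.64934153] 451.2735168329322 276.51605437325816
1 [ 0.06791741 -0.00066862 -0.14274526] [1.e+00 2.e-04 8.e-04] 325.19226210127806 280.1760087409696 211.92919304742048
scene [-0.3720247  -0.84757372  1.29124584] 535.8375359770397 272.89885486785096
side [ 0.01720235 -0.91719806  0.64934153] 451.2735168329322 276.51605437325816
2 [ 0.06741321  0.00104793 -0.14286852] [ 1.e+00  6.e-04 -6.e-04] 325.19226210127806 280.1760087409696 211.92919304742048
scene [-0.3720247  -0.84757372  1.29124584] 535.8375359770397 272.89885486785096
side [ 0.01720235 -0.91719806  0.64934153] 451.2735168329322 276.51605437325816
3 [ 0.06651274  0.00100619 -0.14298331] [ 1.e+00  5.e-04 -9.e-04] 325.19226210127806 280.1760087409696 211.92919304742048
scene [-0.3720247  -0.84757372  1.29124584] 535.8375359770397 272.89885486785096
side [ 0.01720235 -0.91719806  0.64934153] 451.2735
[... 239 characters left out ...]
67] [ 1.e+00  5.e-04 -9.e-04] 325.19226210127806 280.1760087409696 211.92919304742048
5 [Errno 2] No such file or directory: 'scene5.npz'
6 [ 0.06651096  0.00100673 -0.14297975] [ 1.e+00  5.e-04 -9.e-04] 325.19226210127806 280.1760087409696 211.92919304742048
scene [-0.3720247  -0.84757372  1.29124584] 535.8375359770397 272.89885486785096
side [ 0.01720235 -0.91719806  0.64934153] 451.2735168329322 276.51605437325816
7 [ 0.06608206 -0.00057233 -0.14310326] [1.e+00 5.e-04 2.e-04] 325.19226210127806 280.1760087409696 211.92919304742048
scene [-0.3720247  -0.84757372  1.29124584] 535.8375359770397 272.89885486785096
side [ 0.01720235 -0.91719806  0.64934153] 451.2735168329322 276.51605437325816
```

Emit:
carry_out(
  series=[
    [-0.2, -0.2, 2, 0, 0, 0, 6.2],
    [-0.45, -0.33, 5, 0, 0, 0, 6.2],
    [-0.45, -0.33, 7.5, 0, 0, 0, 6.2],
    [-0.45, -0.33, 7.5, 0, 0, 0, 6.2],
  ],
)

```text
clock: 9.9
position: [0.5414, -0.3205, 0.1035]
ee_rot: [180.0, -18.1, 174.9]
wrist_force: [0.4, 0.5, 1.2]
grip_width: 0.062
```

```bash
python3 - <<'E'
from h import *
P=np.load('p7.npy');p,q=P[:3],P[3:]
R=Ro.from_euler('xyz',q,degrees=True).as_matrix()
s=arm.state(); print(s['clock'],(R.T@(s['position']-p)*1000).round(1),s['ee_rot'],s['joint_positions'].round(1),s['dq'].round(1),s['wrist_force'])
np.save('p8.npy',np.r_[s['position'],s['ee_rot']])
d=snap('wrist','wrist8');snap('side','side8');snap('scene','scene8')
A=cv2.resize(d['image'][180:310,180:380],None,fx=4,fy=4);cv2.imwrite('pics/w8c.png',A)
B=cv2.resize(load('side8')['image'][230:360,250:410],None,fx=4,fy=4);cv2.imwrite('pics/s8c.png',B)
E
```

```text
9.9 [-3.8 -3.3 74.4] [179.97130751 -18.06964972 174.85593081] [-27.3  48.1  34.1  92.8  -6.7 -21.1] [ 0.3 -0.2  4.9  2.9 -0.  -0.2] [0.42520841 0.45627814 1.21479993]
```

View pics/w8c.png

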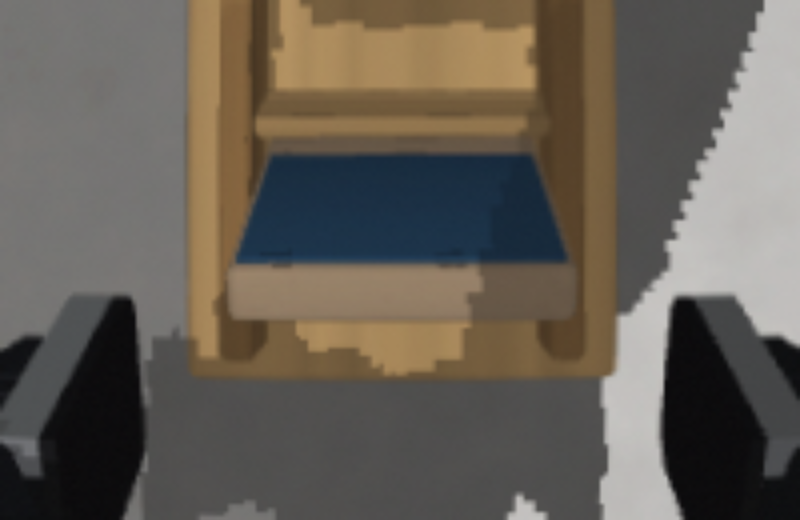

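View pics/s8c.png

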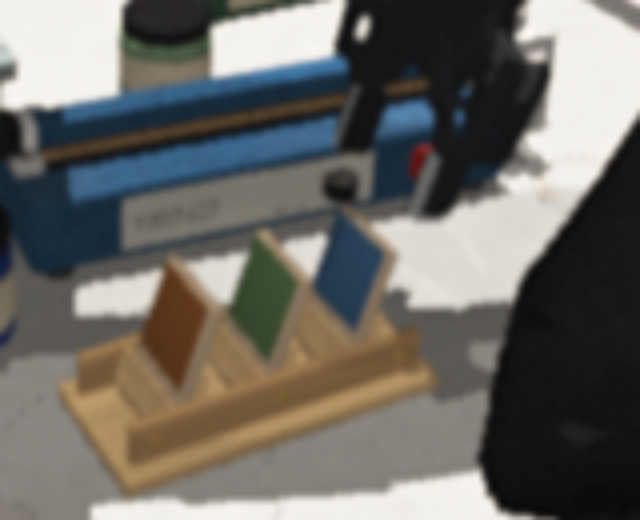

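```bash
python3 - <<'E'
from h import *
d=load('wrist8');T=d['tool_from_camera']
def projw(tp):
    c=np.linalg.inv(T)@np.r_[tp,1]; c=c[:3]; t=np.arctan2(np.hypot(*c[:2]),c[2]); r=d['fx']*t; h=np.hypot(*c[:2]); return (d['cx']+r*c[0]/h, d['cy']+r*c[1]/h)
zt=.0955-.0744
for x in (.0045,0,-.0045): print(x,projw([x,0,zt])[1], projw([x,.024,zt])[0]-projw([x,-.024,zt])[0])
print(180+263/4,180+320/4,(575-229)/4)
for z in (.015,.021,.026): print(z,projw([.0045,.024,z])[0]-projw([.0045,-.024,z])[0])
E
```

```text
0.0045 241.74537869355942 88.57977904891894
0 249.4870788224688 87.84566013045668
-0.0045 257.08324839207637 87.0919586578373
245.75 260.0 86.5
0.015 91.55356892066084
0.021 88.62705311071974
0.026 86.32056593806783
```

Emit:
carry_out(
  series=[
    [-0.05, 0, 2, 0, 0, 0, 6.2],
    [-0.05, 0, 4, 0, 0, 0, 6.2],
    [-0.05, 0, 5.4, 0, 0, 0, 6.2],
    [-0.05, 0, 5.4, 0, 0, 0, 6.2],
  ],
)

```text
clock: 10.55
position: [0.5265, -0.3197, 0.0524]
ee_rot: [-180.0, -18.0, 174.9]
wrist_force: [-0.6, -0.4, 0.1]
grip_width: 0.0621
```

```bash
python3 - <<'E'
from h import *
P=np.load('p8.npy');p,q=P[:3],P[3:]
R=Ro.from_euler('xyz',q,degrees=True).as_matrix()
s=arm.state(); print(s['clock'],(R.T@(s['position']-p)*1000).round(1),s['position'],s['joint_positions'].round(1),s['dq'].round(1),s['wrist_force'])
d=snap('wrist','wrist9');snap('side','side9')
A=cv2.resize(d['image'][180:310,180:380],None,fx=4,fy=4);cv2.imwrite('pics/w9c.png',A)
B=cv2.resize(load('side9')['image'][230:360,250:410],None,fx=4,fy=4);cv2.imwrite('pics/s9c.png',B)
E
```

```text
10.55 [-1.7 -0.6 53.2] [ 0.52645439 -0.31971462  0.05239333] [-27.8  47.1  24.8  84.3  -6.8 -21.7] [ 0.2 -0.5  1.8  1.2 -0.   0. ] [-0.60091736 -0.43829696  0.12466691]
```

View pics/w9c.png

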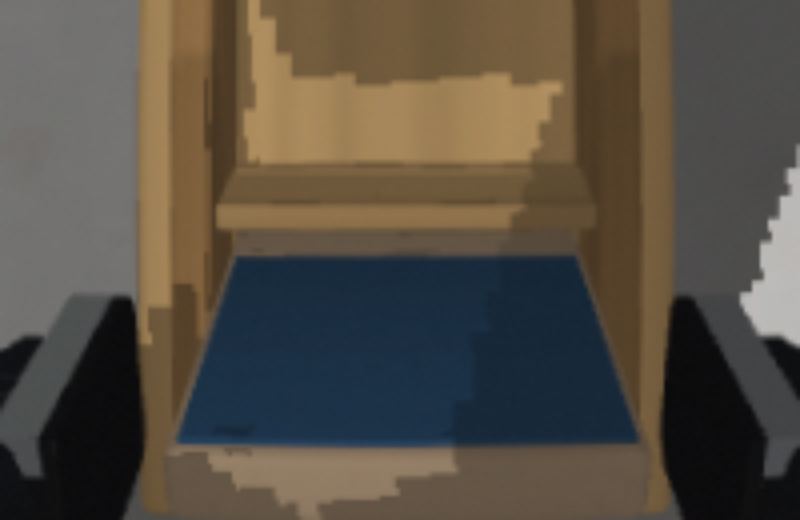

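View pics/s9c.png

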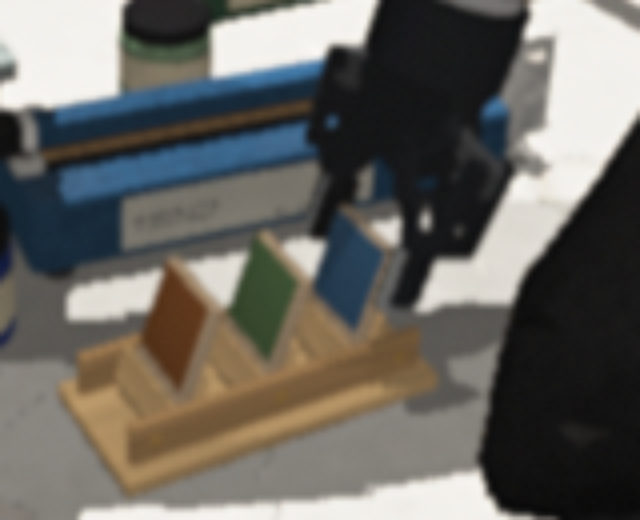

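Emit:
carry_out(
  series=[
    [0.2, 0, 0, 0, 0, 0, 5.5],
    [0.2, 0, 0, 0, 0, 0, 4.4],
    [0.2, 0, 0, 0, 0, 0, 4.4],
    [0.2, 0, 0, 0, 0, 0, 4.4],
  ],
  squeeze=35,
)

```text
clock: 11.15
position: [0.5248, -0.3198, 0.0535]
ee_rot: [-179.9, -17.9, 174.9]
wrist_force: [0.2, 1.0, 6.4]
grip_width: 0.0479
```

```bash
python3 - <<'E'
from h import *
P=np.load('p8.npy');p,q=P[:3],P[3:]
R=Ro.from_euler('xyz',q,degrees=True).as_matrix()
s=arm.state(); print(s['clock'],(R.T@(s['position']-p)*1000).round(1),s['grip_width'],s['wrist_force'],s['wrist_torque'])
d=snap('wrist','wrist10')
A=cv2.resize(d['image'][180:310,180:380],None,fx=4,fy=4);cv2.imwrite('pics/w10c.png',A)
E
```

```text
11.15 [ 0.3 -0.8 52.7] 0.047869023588986405 [0.16303651 0.9767682  6.40016652] [-0.02443115  0.0290407  -0.00883703]
```

View pics/w10c.png

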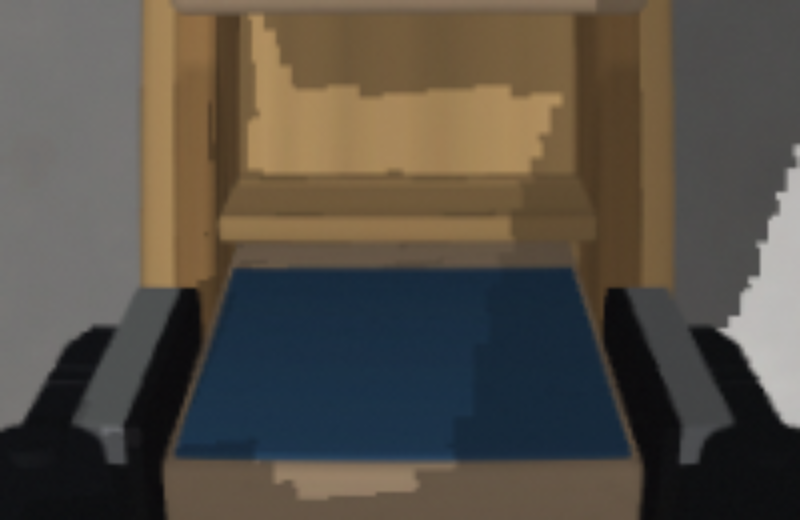

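Emit:
carry_out(
  series=[
    [0, 0, -0.8, 0, 0, 0, 4.4],
    [0, 0, -2, 0, 0, 0, 4.4],
    [0, 0, -4, 0, 0, 0, 4.4],
    [0, 0, -6, 0, 0, 0, 4.4],
    [0, 0, -8, 0, 0, 0, 4.4],
  ],
)

```text
clock: 11.82
position: [0.5494, -0.3217, 0.1301]
ee_rot: [-180.0, -17.9, 174.9]
wrist_force: [0.3, 0.2, 0.1]
grip_width: 0.0475
```

```bash
python3 - <<'E'
from h import *; from cam import *
P=np.load('p8.npy');p,q=P[:3],P[3:]
R=Ro.from_euler('xyz',q,degrees=True).as_matrix()
s=arm.state(); print(s['clock'],(R.T@(s['position']-p)*1000).round(1),s['grip_width'],s['wrist_force'],s['joint_positions'].round(1))
d=snap('wrist','wrist11');snap('side','side11')
A=cv2.resize(d['image'][160:310,180:380],None,fx=4,fy=4);cv2.imwrite('pics/w11c.png',A)
B=cv2.resize(load('side11')['image'][190:360,230:410],None,fx=3.5,fy=3.5);cv2.imwrite('pics/s11c.png',B)
np.save('p11.npy',np.r_[s['position'],s['ee_rot']])
E
```

```text
11.825 [  0.6  -0.5 -27.8] 0.04750200604074752 [0.29220609 0.20117325 0.10763497] [-27.1  49.1  39.9  97.5  -6.6 -21. ]
```

View pics/w11c.png

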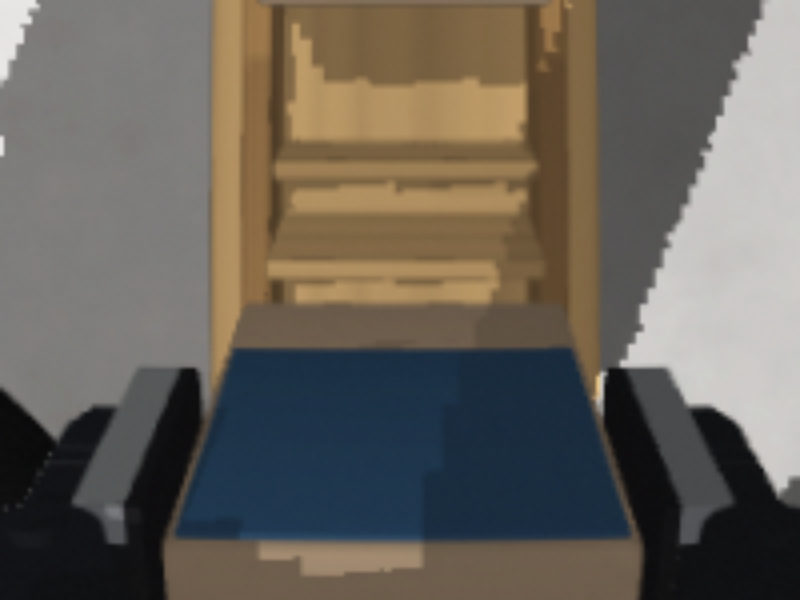

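View pics/s11c.png

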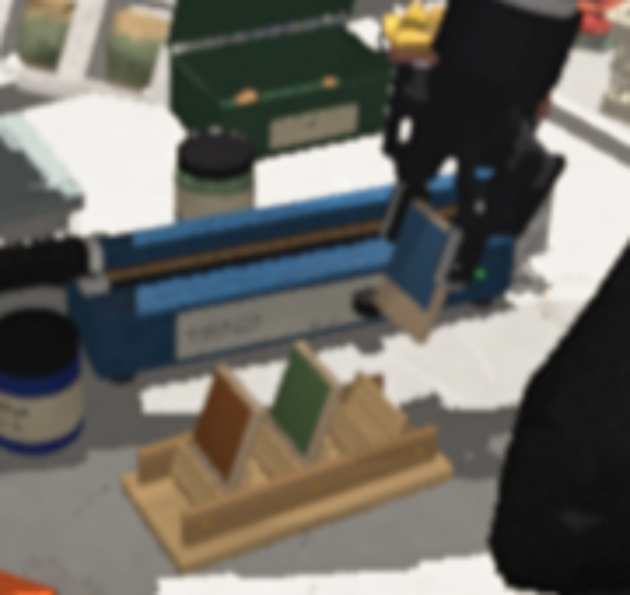

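```bash
python3 - <<'E'
from h import *; from cam import *
d=load('wrist11');T=d['tool_from_camera']
def projw(tp):
    c=np.linalg.inv(T)@np.r_[tp,1]; c=c[:3]; t=np.arctan2(np.hypot(*c[:2]),c[2]); r=d['fx']*t; h=np.hypot(*c[:2]); return np.array((d['cx']+r*c[0]/h, d['cy']+r*c[1]/h))
for zt in (-.036,-.034,-.032,-.030,-.028):
  for x in (.0045,.0065):
    a=projw([x,.024,zt]);b=projw([x,-.024,zt]);e=projw([x,.024,zt+.05]);f=projw([x,-.024,zt+.05]);g=projw([x,0,zt+.072])
    print(zt,x,'top row %.1f w %.1f | bound row %.1f w %.1f| bot %.1f'%((a+b)[1]/2,a[0]-b[0],(e+f)[1]/2,e[0]-f[0],g[1]))
print('obs top 295 w',(632-174)/4,'bound',160+348/4,(573-232)/4,'bot',160+305/4)
print(d['range_z'][280,270:290:5],d['range_z'][260,270:290:5],d['range_z'][250,270:290:5],d['range_z'][303,270:290:5])
E
```

```text
-0.036 0.0045 top row 293.7 w 126.1 | bound row 246.3 w 92.1| bot 232.8
-0.036 0.0065 top row 289.2 w 127.0 | bound row 242.7 w 92.4| bot 229.5
-0.034 0.0045 top row 291.2 w 124.3 | bound row 244.9 w 91.1| bot 231.7
-0.034 0.0065 top row 286.7 w 125.2 | bound row 241.4 w 91.4| bot 228.4
-0.032 0.0045 top row 288.7 w 122.6 | bound row 243.6 w 90.1| bot 230.6
-0.032 0.0065 top row 284.3 w 123.4 | bound row 240.1 w 90.4| bot 227.4
-0.03 0.0045 top row 286.3 w 120.9 | bound row 242.3 w 89.1| bot 229.5
-0.03 0.0065 top row 281.9 w 121.6 | bound row 238.8 w 89.4| bot 226.3
-0.028 0.0045 top row 284.0 w 119.2 | bound row 241.0 w 88.2| bot 228.5
-0.028 0.0065 top row 279.6 w 120.0 | bound row 237.5 w 88.5| bot 225.3
obs top 295 w 114.5 bound 247.0 85.25 bot 236.25
[0.13458377 0.134552   0.1342641  0.13454735] [0.15448363 0.15558112 0.15584205 0.1550294 ] [0.16719048 0.16554804 0.16584846 0.16682367] [0.12314606 0.12434676 0.12341107 0.12282488]
```

```bash
python3 - <<'E'
from h import *; from cam import *
d=load('wrist11');T=d['tool_from_camera']
def tool(u,v,r=1):
    z=np.median(d['range_z'][v-r:v+r+1,u-r:u+r+1]); x,y=u-d['cx'],v-d['cy'];rr_=np.hypot(x,y);t=rr_/d['fx']
    c=np.array([np.tan(t)*x/rr_*z,np.tan(t)*y/rr_*z,z]); return (T@np.r_[c,1])[:3]*1000
for v in (240,246,250,256,262,270,280,290,294,298,304,308): print(v,tool(278,v).round(1), tool(250,v).round(1) , tool(305,v).round(1))
print('finger tip side faces',tool(213,260).round(1),tool(340,260).round(1),tool(205,275).round(1),tool(352,275).round(1))
E
```

```text
240 [ 2.8 -1.8 28.3] [  2.8 -17.5  28.2] [ 2.7 13.5 28.7]
246 [ 2.8 -1.7 19.1] [  2.5 -16.8  19.6] [ 2.8 12.8 19. ]
250 [ 3.1 -1.7 12.6] [  3.1 -16.1  12.4] [ 3.3 12.2 12.2]
256 [ 3.3 -1.6  4.3] [  3.1 -15.4   4.5] [ 3.3 11.7  4.2]
262 [ 3.1 -1.6 -2.5] [  2.9 -14.8  -2.2] [ 3.2 11.2 -2.8]
270 [  3.1  -1.5 -11.3] [  2.6 -14.1 -10.5] [  2.9  10.6 -10.9]
280 [  3.3  -1.4 -21.5] [  3.2 -13.2 -21.4] [  2.9   9.9 -20.8]
290 [  2.7  -1.4 -29.1] [  2.9 -12.5 -29.6] [  3.2   9.3 -30.1]
294 [  2.5  -1.4 -32. ] [  2.5 -12.3 -32.1] [  2.4   9.2 -31.9]
298 [  1.5  -1.4 -33.3] [  1.6 -12.2 -33.6] [  1.5   9.1 -33.5]
304 [ -1.   -1.4 -33.7] [ -1.3 -12.4 -33.4] [ -1.1   9.2 -33.7]
308 [ -3.1  -1.4 -33.4] [ -3.1 -12.4 -33.5] [ -2.8   9.2 -33.9]
finger tip side faces [ 10.2 -29.3 -17.1] [ 10.2  25.1 -16.8] [ 10.2 -29.7 -31.6] [ 10.3  27.2 -31.7]
```

```bash
cat >> h.py <<'E'
def wcloud(d):
    v,u=np.mgrid[0:420,0:560]; z=d['range_z'].astype(float); x,y=u-d['cx'],v-d['cy'];r=np.hypot(x,y);t=r/d['fx']
    k=np.tan(t)/np.maximum(r,1e-9)*z; c=np.stack([k*x,k*y,z,np.ones_like(z)],-1); w=(c@d['tool_from_camera'].T)[...,:3]; w[z<=0]=np.nan; return w
E
python3 - <<'E'
from h import *; from cam import *
for k in (3,6):
    d=load(f'wrist{k}'); P=np.load(f'p{k}.npy'); R=Ro.from_euler('xyz',P[3:],degrees=True).as_matrix()
    w=wcloud(d); print(k,'finger x at',[w[v,u].round(4)*1000 for u,v in ((270,262),(290,262),(270,275),(290,275))])
    W_=w@R.T+P[:3]; C=(W_-lens)@RC*1000   # cam frame mm
    np.save(f'C{k}.npy',C)
    # profile: head points z>-35 within region
    m=(C[...,2]>-35)&(C[...,2]<45)&(abs(C[...,1])<60)&(C[...,0]>-30)&(C[...,0]<110)
    for lo in range(-25,110,5):
        q=C[m&(C[...,0]>=lo)&(C[...,0]<lo+5)]
        if len(q)>20: print(lo,len(q),'y %.1f %.1f mid %.1f zmax %.1f'%(np.percentile(q[:,1],1),np.percentile(q[:,1],99),np.percentile(q[:,1],[1,99]).mean(),np.percentile(q[:,2],99)))
E
```

```text
3 finger x at [array([ 10.9,  -3.3, -18.9]), array([ 10.1,   5. , -17.3]), array([ 10.3,  -3. , -30. ]), array([ 10.3,   4.7, -30. ])]
-10 542 y -11.6 25.3 mid 6.9 zmax 44.0
-5 211 y -6.5 4.4 mid -1.0 zmax 44.7
0 590 y -28.9 28.5 mid -0.2 zmax 39.1
5 840 y -28.9 28.5 mid -0.2 zmax 39.2
10 740 y -29.9 28.9 mid -0.5 zmax 32.6
15 1100 y -30.9 28.5 mid -1.2 zmax 32.1
20 471 y -20.6 18.3 mid -1.2 zmax 21.7
25 526 y -20.9 19.3 mid -0.8 zmax 22.3
30 526 y -19.8 18.8 mid -0.5 zmax 21.8
35 495 y -19.7 18.1 mid -0.8 zmax 20.8
40 546 y -24.4 21.2 mid -1.6 zmax 23.2
45 723 y -26.3 23.5 mid -1.4 zmax 24.6
50 761 y -27.2 24.0 mid -1.6 zmax 25.1
55 726 y -27.0 23.7 mid -1.6 zmax 24.9
60 760 y -26.9 24.1 mid -1.4 zmax 25.0
65 721 y -27.0 24.0 mid -1.5 zmax 25.0
70 765 y -26.9 24.3 mid -1.3 zmax 24.8
75 716 y -26.9 24.1 mid -1.4 zmax 25.1
80 730 y -26.7 24.0 mid -1.4 zmax 24.8
85 735 y -27.3 24.5 mid -1.4 zmax 25.0
90 700 y -26.6 23.9 mid -1.3 zmax 24.8
95 396 y -25.8 22.8 mid -1.5 zmax 24.4
100 331 y -17.9 37.8 mid 10.0 zmax 11.8
105 570 y -17.9 38.1 mid 10.1 zmax 12.5
6 finger x at [array([ 10.7,  
[... 341 characters left out ...]
0 545 y -22.3 15.8 mid -3.2 zmax 22.0
25 641 y -22.9 16.7 mid -3.1 zmax 22.6
30 652 y -22.2 16.4 mid -2.9 zmax 22.4
35 600 y -21.3 16.1 mid -2.6 zmax 21.0
40 617 y -26.6 20.6 mid -3.0 zmax 23.2
45 908 y -27.8 22.2 mid -2.8 zmax 24.6
50 945 y -28.3 22.9 mid -2.7 zmax 25.0
55 961 y -28.0 22.7 mid -2.6 zmax 24.9
60 967 y -28.4 22.9 mid -2.8 zmax 25.0
65 946 y -28.4 22.8 mid -2.8 zmax 24.9
70 975 y -28.5 22.6 mid -2.9 zmax 24.9
75 947 y -28.7 22.7 mid -3.0 zmax 25.1
80 937 y -28.2 22.2 mid -3.0 zmax 24.8
85 952 y -28.7 22.8 mid -2.9 zmax 25.2
90 907 y -28.4 21.8 mid -3.3 zmax 24.8
95 511 y -27.1 21.5 mid -2.8 zmax 24.2
100 346 y -19.4 37.2 mid 8.9 zmax 11.7
105 700 y -19.5 37.0 mid 8.8 zmax 12.6
```

```bash
python3 - <<'E'
from h import *; from cam import *
for k in (3,6):
    C=np.load(f'C{k}.npy')
    m=(C[...,2]>15)&(C[...,2]<34)&(abs(C[...,1]+1)<34)
    q=C[m&(C[...,0]<30)&(C[...,0]>-12)]
    print(k,'hist x',np.histogram(q[:,0],bins=np.arange(-12,30,2)))
    for lo in range(-4,24,2):
        z=q[(q[:,0]>=lo)&(q[:,0]<lo+2)&(abs(q[:,1]+1)<8)==True]
        zz=q[(q[:,0]>=lo)&(q[:,0]<lo+2)&(abs(abs(q[:,1]+1)-15)<4)]
        print(lo,len(z),np.percentile(z[:,2],90).round(1) if len(z) else '',len(zz),np.percentile(zz[:,2],90).round(1) if len(zz) else '')
    q=C[(C[...,2]>20)&(C[...,2]<30)&(C[...,0]>85)&(C[...,0]<110)&(abs(C[...,1]+1)<20)]; print('back',np.percentile(q[:,0],[95,99,100]))
d=load('wrist3');C=np.load('C3.npy');h=cv2.cvtColor(d['image'],cv2.COLOR_BGR2HSV)
m=(((h[...,0]<8)|(h[...,0]>172))&(h[...,1]>150)&(h[...,2]>90));m[:225]=0;m[270:]=0;m[:,:335]=0;m[:,385:]=0
q=C[m]; A=np.c_[2*q,np.ones(len(q))]; s=np.linalg.lstsq(A,(q**2).sum(1),rcond=None)[0]; print('ball',s[:3],np.sqrt(s[3]+s[:3]@s[:3]))
E
```

```text
3 hist x (array([  0,   3, 133,  34,  12,  29, 109, 178, 176, 183, 274, 277, 245,
       310, 479, 132, 130, 129, 156, 168]), array([-12, -10,  -8,  -6,  -4,  -2,   0,   2,   4,   6,   8,  10,  12,
        14,  16,  18,  20,  22,  24,  26,  28]))
-4 12 33.5 0 
-2 29 33.7 0 
0 3 29.7 52 28.4
2 6 31.4 84 28.5
4 7 31.0 85 28.6
6 8 30.0 83 28.8
8 94 33.7 81 28.7
10 89 31.6 85 28.8
12 80 32.2 77 29.2
14 103 32.4 91 29.7
16 181 31.4 144 28.9
18 86 20.3 19 17.0
20 78 20.5 20 16.4
22 79 21.1 22 17.2
back [97.59715377 98.4605702  98.87024245]
6 hist x (array([  0,   1, 448, 113,  13,  23, 113, 206, 204, 208, 323, 339, 282,
       344, 724, 158, 161, 148, 194, 201]), array([-12, -10,  -8,  -6,  -4,  -2,   0,   2,   4,   6,   8,  10,  12,
        14,  16,  18,  20,  22,  24,  26,  28]))
-4 13 33.9 0 
-2 23 33.8 0 
0 0  60 28.4
2 0  100 28.7
4 0  95 29.1
6 0  97 28.9
8 107 33.5 98 28.6
10 114 31.5 107 28.8
12 93 31.8 81 29.0
14 106 32.3 95 29.8
16 265 31.7 220 28.9
18 98 20.4 26 17.1
20 106 20.5 22 16.6
22 85 21.3 32 17.7
back [97.52858595 98.42843915 98.7590589 ]
 ** On entry to DLASCL parameter number  4 had an illegal value
 ** On entry to DLASCL parameter number  4 had an illegal valueTraceback (most recent call last):
  File "<stdin>", line 14, in <module>
    x, resids, rank, s = _umath_linalg.lstsq(a, b, rcond,
                         ~~~~~~~~~~~~~~~~~~~^^^^^^^^^^^^^
                                             signature=signature)
                                             ^^^^^^^^^^^^^^^^^^^^
    raise LinAlgError("SVD did not converge in Linear Least Squares")
numpy.linalg.LinAlgError: SVD did not converge in Linear Least Squares
```

```bash
sed -i 's/^RC=.*/RC=np.c_[xc,yc,zc]; lens=lens+RC@np.array([.4,-1.3,0])\/1000/' cam.py; cat >> cam.py <<'E'
GL=np.array([3.9,0,-8.0])/1000
def tgt(back=0): return cp(-120-back,0,0)-RT@GL
E
python3 - <<'E'
from h import *; from cam import *
print(lens,tgt(),tgt(60))
print(rel(tgt(60),RT),rel(tgt(),RT)); s=arm.state()
R=Ro.from_euler('xyz',s['ee_rot'],degrees=True).as_matrix()
for p in ([.55,-.30,.24],[.53,-.25,.28],[.5,-.2,.27]): print(p,(R.T@(np.array(p)-s['position'])*100).round(1))
E
```

```text
[0.46453175 0.05714026 0.22513681] [ 0.45284509 -0.05594925  0.17524297] [ 0.44704948 -0.11203215  0.15472176]
(array([12.3 , 20.01,  1.41]), array([-29.48,   1.8 ,  85.92])) (array([12.85, 25.64, -0.58]), array([-29.48,   1.8 ,  85.92]))
[0.55, -0.3, 0.24] [  3.5   2.2 -10.3]
[0.53, -0.25, 0.28] [  7.1   7.  -13.4]
[0.5, -0.2, 0.27] [ 10.1  11.7 -11.4]
```

Emit:
carry_out(
  series=[
    [0.8, 0.3, -4, -1, 0, 3, 4.4],
    [2.5, 1.2, -8, -4, 0.2, 11.5, 4.4],
    [4.5, 3.5, -11, -7, 0.4, 20.5, 4.4],
    [6.5, 6.5, -12.5, -10.2, 0.6, 29.7, 4.4],
    [8.5, 9.5, -12.5, -13.4, 0.8, 39, 4.4],
  ],
)

```text
clock: 12.55
position: [0.5159, -0.2231, 0.2739]
ee_rot: [179.6, -18.9, 133.5]
wrist_force: [1.2, -1.1, -0.5]
grip_width: 0.0475
```

```bash
python3 - <<'E'
from h import *; from cam import *
s=arm.state(); print(s['clock'],s['position'],s['ee_rot'],s['joint_positions'].round(1),s['grip_width'],s['dq'].round())
print(rel(tgt(20)+.05*zc,RT),rel(tgt(),RT))
E
```

```text
12.55 [ 0.51586998 -0.22305386  0.27391405] [179.58547573 -18.87831492 133.52660956] [-27.1  39.7  42.9 110.9   6.6  18.5] 0.04749608429070282 [   2.  -57. -100.  -48.   26.   76.]
(array([11.47,  4.14, 10.14]), array([-16.06,   0.88,  46.61])) (array([12.38,  6.83, 14.71]), array([-16.06,   0.88,  46.61]))
```

Emit:
carry_out(
  series=[
    [2, 0.8, 1, -3, 0.2, 8.6, 4.4],
    [4.5, 1.6, 3, -6, 0.3, 17.2, 4.4],
    [7, 2.4, 5, -9, 0.5, 26, 4.4],
    [9.5, 3.3, 7.5, -12, 0.7, 35, 4.4],
    [11, 4, 9.5, -15, 0.8, 43.5, 4.4],
  ],
)

```text
clock: 13.18
position: [0.4502, -0.097, 0.2191]
ee_rot: [-180.0, -20.0, 87.4]
wrist_force: [0.9, 0.1, 0.2]
grip_width: 0.0471
```

```bash
python3 - <<'E'
from h import *; from cam import *
s=arm.state(); print(s['clock'],s['position'],s['ee_rot'],s['joint_positions'].round(1),s['grip_width'],s['dq'].round())
print(rel(tgt()+.02*zc,RT),rel(tgt(),RT))
E
```

```text
13.175 [ 0.45018049 -0.09698288  0.21908888] [-179.98886258  -19.97285618   87.40898667] [-24.7  13.7  -4.7  79.3  18.4  66.6] 0.04709159094479548 [  5. -34. -61. -50.  13.  79.]
(array([2.37, 0.04, 3.53]), array([-1.14,  0.03,  3.11])) (array([2.37, 0.08, 5.53]), array([-1.14,  0.03,  3.11]))
```

Emit:
carry_out(
  series=[
    [1, 0, 1.2, -0.6, 0, 1.5, 4.4],
    [2, 0, 2.8, -1.1, 0, 3.1, 4.4],
    [2.3, 0.05, 4.3, -1.1, 0, 3.1, 4.4],
    [2.3, 0.05, 5.3, -1.1, 0, 3.1, 4.4],
    [2.3, 0.05, 5.3, -1.1, 0, 3.1, 4.4],
  ],
)

```text
clock: 13.8
position: [0.4529, -0.0583, 0.1774]
ee_rot: [-179.9, -20.0, 84.4]
wrist_force: [-0.4, 0.3, 0.2]
grip_width: 0.0476
```

```bash
python3 - <<'E'
from h import *; from cam import *
s=arm.state(); print(s['clock'],s['position'],s['ee_rot'],s['grip_width'],s['dq'].round(1))
print(rel(tgt(),RT)); np.save('p12.npy',np.r_[s['position'],s['ee_rot']])
for n in ['wrist','scene','side']: snap(n,n+'12')
A=cv2.resize(load('side12')['image'][110:260,160:300],None,fx=4,fy=4);cv2.imwrite('pics/s12.png',A)
E
```

```text
13.8 [ 0.45288509 -0.05830981  0.17736388] [-179.91856393  -19.95693261   84.40546664] 0.04761086217897314 [-0.5 -0.2  1.7  1.   0.1 -0.3]
(array([ 0.15, -0.03,  0.28]), array([-0.19,  0.04,  0.29]))
```

View pics/s12.png

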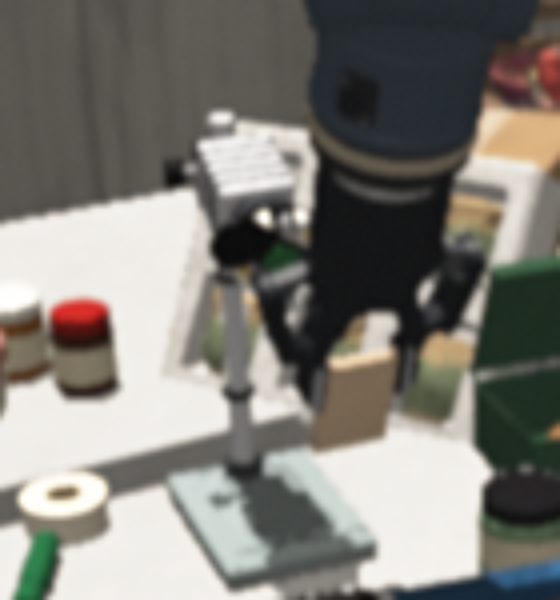

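View pics/wrist12.png

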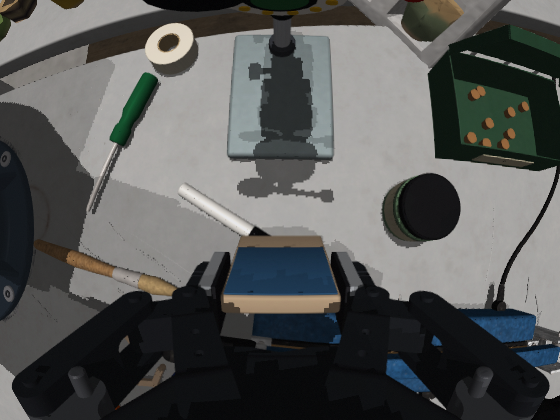

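```bash
python3 - <<'E'
from h import *; from cam import *
d=load('wrist12');P=np.load('p12.npy');R=Ro.from_euler('xyz',P[3:],degrees=True).as_matrix()
w=wcloud(d); h=cv2.cvtColor(d['image'],cv2.COLOR_BGR2HSV)
m=(cv2.inRange(h,(95,80,30),(125,255,255))>0); m[:245]=0;m[300:]=0;m[:,:222]=0;m[:,345:]=0
k=m&(w[...,0]>0)&(w[...,0]<.009)
q=w[k]*1000; c=q.mean(0); u,s,vt=np.linalg.svd(q-c); print(len(q),c.round(1),'n',vt[2].round(4), 'ext',np.percentile(q,[1,99],axis=0).round(1), s[2]/np.sqrt(len(q)))
print('z range',np.percentile(q[:,2],[0.3,99.7]))
for uu,vv in ((216,272),(345,272),(205,290),(357,290)): print((w[vv-1:vv+2,uu-1:uu+2].reshape(-1,3).mean(0)*1000).round(1))
v_,u_=np.nonzero(k); e=np.percentile(v_,[1,99]); print(u_.min(),u_.max(),v_.min(),v_.max())
# plate yaw from wrist
Wd=w@R.T+P[:3]; mp=(abs(Wd[...,2]-.017)<.004)&(Wd[...,1]>.02)&(Wd[...,1]<.2)&(Wd[...,0]>.38)&(Wd[...,0]<.56)
print(cv2.minAreaRect(Wd[mp][:,:2].astype(np.float32)), np.median(Wd[mp][:,2]), 'expect ctr', lens+.055*dr)
C=(Wd-lens)@RC*1000
for uu,vv in ((265,3),(280,5),(300,3)): print(C[vv,uu].round(1))
E
```

```text
4665 [  3.4   0.9 -12.1] n [-1.      0.0022  0.0068] ext [[  2.6 -20.9 -32.3]
 [  4.1  22.7  15.2]] 0.3045270209641593
z range [-32.71467376  16.1495974 ]
[ 10.5 -24.4 -28.6]
[ 10.5  26.5 -28.4]
[ 10.8 -25.6 -44. ]
[ 11.6  27.6 -45.3]
224 337 247 294
((0.47070133686065674, 0.11120323836803436), (0.15041127800941467, 0.1107298955321312), 83.7362289428711) 0.01718454928268319 expect ctr [0.47018534 0.11184891 0.22513681]
[-3.3  6.1 -3.4]
[-3.2 -0.4 -6.4]
[-3.7 -9.1 -2.1]
```

Emit:
carry_out(
  series=[
    [0.1, 0, 0.2, -0.1, 0, 0.2, 4.4],
    [0.1, 0, 0.2, -0.1, 0, 0.2, 4.4],
    [0.1, 0, 0.2, -0.1, 0, 0.2, 4.4],
    [0.1, 0, 0.2, -0.1, 0, 0.2, 4.4],
  ],
)

```text
clock: 14.45
position: [0.4535, -0.0569, 0.1764]
ee_rot: [180.0, -19.9, 84.2]
wrist_force: [0.2, 0.2, -0.2]
grip_width: 0.0476
```

```bash
python3 - <<'E'
from h import *; from cam import *
s=arm.state(); print(s['clock'],s['position'],s['ee_rot'],s['grip_width'],s['dq'].round(1))
print(rel(tgt(),RT))
E
```

```text
14.45 [ 0.45354428 -0.05686111  0.17641613] [179.98515906 -19.9463043   84.20350074] 0.04759863194087175 [ 0.1 -0.  -0.1 -0.  -0.   0.1]
(array([ 0.04, -0.08,  0.14]), array([-0.02,  0.05,  0.1 ]))
```

Emit:
carry_out(
  series=[
    [0.05, -0.05, 0.14, 0, 0, 0.2, 4.4],
    [0.05, -0.05, 0.14, 0, 0, 0.2, 4.4],
    [0.05, -0.05, 0.14, 0, 0, 0.2, 4.4],
    [0.05, -0.05, 0.14, 0, 0, 0.2, 4.4],
    [0.05, -0.05, 0.14, 0, 0, 0.2, 4.4],
  ],
)

```text
clock: 15.08
position: [0.4531, -0.0559, 0.1752]
ee_rot: [-179.9, -19.9, 84.0]
wrist_force: [-0.0, 1.0, -0.3]
grip_width: 0.0476
```

```bash
python3 - <<'E'
from h import *; from cam import *
s=arm.state(); print(s['clock'],s['position'],s['ee_rot'],s['grip_width'],s['dq'].round(1))
print(rel(tgt(),RT)); np.save('p13.npy',np.r_[s['position'],s['ee_rot']])
for n in ['wrist','scene','side']: snap(n,n+'13')
d=load('wrist13');P=np.load('p13.npy');R=Ro.from_euler('xyz',P[3:],degrees=True).as_matrix()
w=wcloud(d); h=cv2.cvtColor(d['image'],cv2.COLOR_BGR2HSV)
m=(cv2.inRange(h,(95,80,30),(125,255,255))>0); m[:245]=0;m[300:]=0;m[:,:222]=0;m[:,345:]=0
k=m&(w[...,0]>0)&(w[...,0]<.009); q=w[k]; e=np.percentile(q,[.4,99.6],axis=0)
g=np.array([q[:,0].mean()+.0005,e[:,1].mean()-.001,e[:,2].mean()]); print('glaze mid in cam',(RC.T@(R@g+P[:3]-lens)*1000).round(1))
def pj(d,p):
    c=d['rotation'].T@(p-d['eye']); return d['cx']+d['fx']*c[0]/c[2],d['cy']+d['fy']*c[1]/c[2]
cv2.imwrite('pics/sc13.png',load('scene13')['image']); 
A=cv2.resize(load('side13')['image'][110:350,160:400],None,fx=2.4,fy=2.4);cv2.imwrite('pics/s13.png',A)
E
```

```text
15.075 [ 0.4531345  -0.05585658  0.17523955] [-179.93933139  -19.94359361   83.99186037] 0.04757606087984556 [ 0.1  0.1 -0.1  0.   0.1  0. ]
(array([-0.01, -0.03, -0.  ]), array([-0.02,  0.06, -0.1 ]))
glaze mid in cam [-119.9   -0.2    0.5]
```

View pics/s13.png

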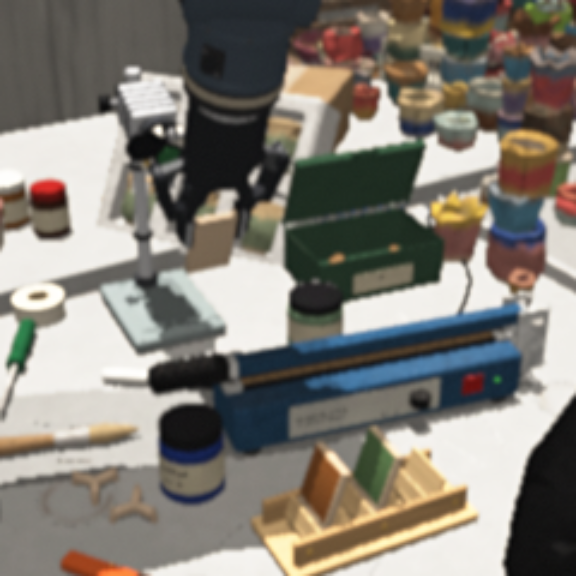

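View pics/sc13.png

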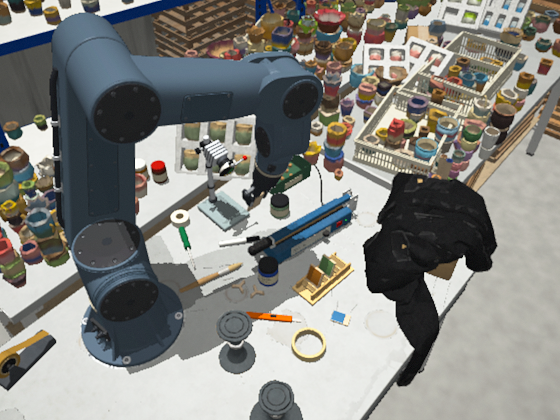

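```bash
python3 - <<'E'
from h import *
s=arm.state(); print(s['clock'],s['dq'].round(2),s['grip_width']); print(arm.sign_off())
E
```

```text
15.225 [ 0.02 -0.04 -0.05  0.03  0.04  0.02] 0.04715382436316638
the job is handed in; nothing more can be done
None
```

The job is handed in at about 15.2 s on the robot's clock. The arm was still and holding the blue tile in front of the lens.

**Shutter:** I pushed the red knob over with closed fingers until the force rose to about 12 N at the stop. The last side view shows the disc still aside; an earlier view, just after the push, showed the lens uncovered.

**Tile:** I gripped the large blue tile from the rear slot by its two long edges near the top. I drew it out along its slope and turned it to face the lens. The close views showed the fingers on the edges only, clear of the glaze. I left the small flat blue tile alone.

**Last checks:**

| Check | Measured | Wanted |
|---|---|---|
| Distance of the blue's middle from the lens | 119.9 mm | 120 mm |
| Sideways from the lens axis | 0.2 mm | 0 |
| Up or down from the lens axis | 0.5 mm | 0 |
| Tool turn from square to the lens | about 0.1° | 0° |
| Tile face against the tool (from the view just before the last small moves) | about 0.4° | 0° |

- **Bystanders:** In the last pictures, the brown and green tiles, both jars, the label roll and the marker all look to be where they were.
- **Disagreements:** My first estimate of the lens position, from the scene camera, was 8–10 mm off the wrist camera's. I used the wrist-camera depths, corrected by 0.5–1 mm against the fingers. They matched the given camera length of 99 mm, and the stand plate's centre agreed to within 1 mm.
- **Grip width:** It read between 47.1 and 47.9 mm while holding the 48 mm tile. I saw no slip.
- **Extra motion:** Early on I turned the wrist the wrong way and ran into the last joint's limit, so I had to turn it back. Nothing was touched.

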